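# Fill a nut frame and put the tools away

### The job

First take the scraper off the walnut trough and slide its blade fully home into the slot of the wooden block. Then scoop all the walnuts out of the trough with the scoop and tip them into the deep picture frame, never touching the nuts with the fingers; finally stand the scoop back upright on the marble slab. Leave the tin, the jar and the brush where they are.

Things in the scene. Friction and masses are not known exactly. Their poses are not given: they have to be found in the camera images.
- trough: Fixed plywood trough of walnuts, x = -133 to +133 mm, 110 mm wide (y), walls 8 mm thick, rims at z = 75 mm (-x end wall: 100); inside y = -47 to +47. Floor: level at z = 12 mm from x = -85 to +55; from there a 20 deg slope rises towards +x to z = 37.5 mm at the far end wall's inner face, x = +125. The -x end faces the robot. The nuts lie on the level part. Origin: on the bench, mid-width; z up.
- trough_foot (a point): Foot of the trough's ramp, mid-width on the floor (trough x = -85, z = 12 mm); axes as the trough's. From here the level floor runs towards +x and a 45 deg ramp rises towards -x, to 40 mm higher at 40 mm off, against the 100 mm high end wall.
- scraper: Loose flat scraper, 190 mm, 0.12 kg, lying across the trough's rims, blade towards the trough's -y side. Origin: underside, at the neck of handle and blade; z up. Steel blade x = 0 to +80 mm, 60 mm wide, z = 0 to 4 mm. Dark wood handle x = -110 to 0 mm, 24 mm wide, z = 0 to 14 mm. Balances at about x = -19 mm; grip across the handle there.
- block: Fixed wooden block, 100 mm (x) by 110 mm (y) by 122 mm high, with one level slot for the scraper blade in its -x face. Origin: centre of the underside. The scraper goes in level, blade first, its +x along the block's +x; fully home, its origin is at block x = -58 mm, z = 95 mm.
- slot_mouth (a point): Middle of the lower edge of the slot's mouth in the block (block x = -50, z = 95 mm); axes as the block's. The slot is 70 mm wide (y), 9 mm high (upwards from here) and 72 mm deep (towards +x).
- scoop: Loose aluminium scoop, 0.2 kg, heavy in the pan, standing on the slab. Origin: centre of the pan's underside; z up. Pan x = -28 to +28, y = -42 to +42 mm, floor 2.5 mm thick. Side walls rise from the lip, 45 mm high from x = 0 back; back wall 50 mm high at x = +28. Upright wooden grip plate: x = +22 to +36 (14 mm thick), y = -24 to +24, z = 35 to 130 mm. Holds three or four walnuts.
- scoop_lip (a point): Middle of the scoop's open front edge, on the underside (scoop x = -28, z = 0 mm); axes as the scoop's.
- frame: Loose deep picture frame on its back, open side up, like a shallow wooden box: outside 164 mm (x) by 144 mm (y) by 45 mm high, inside 140 by 120 mm, floor 8 mm thick; 0.6 kg. Origin: centre of the underside. May have changed places with the slab.
- slab: Fixed marble slab, 200 mm (x) by 170 mm (y) by 20 mm thick; the scoop's place. Origin: centre of the underside, top face at z = 20 mm.
- walnut0: A whole walnut, a ball of 32 mm across (looks 35 mm long), 15 g; rolls easily but stays put on a level floor. Origin: its centre. May be absent (six to eight are there).
- walnut1: A whole walnut, a ball of 32 mm across (looks 35 mm long), 15 g; rolls easily but stays put on a level floor. Origin: its centre. May be absent (six to eight are there).
- walnut2: A whole walnut, a ball of 32 mm across (looks 35 mm long), 15 g; rolls easily but stays put on a level floor. Origin: its centre. May be absent (six to eight are there).
- walnut3: A whole walnut, a ball of 32 mm across (looks 35 mm long), 15 g; rolls easily but stays put on a level floor. Origin: its centre. May be absent (six to eight are there).
- walnut4: A whole walnut, a ball of 32 mm across (looks 35 mm long), 15 g; rolls easily but stays put on a level floor. Origin: its centre. May be absent (six to eight are there).
- walnut5: A whole walnut, a ball of 32 mm across (looks 35 mm long), 15 g; rolls easily but stays put on a level floor. Origin: its centre. May be absent (six to eight are there).
- walnut6: A whole walnut, a ball of 32 mm across (looks 35 mm long), 15 g; rolls easily but stays put on a level floor. Origin: its centre. May be absent (six to eight are there).
- walnut7: A whole walnut, a ball of 32 mm across (looks 35 mm long), 15 g; rolls easily but stays put on a level floor. Origin: its centre. May be absent (six to eight are there).
- tin: Loose closed tin, 64 mm across, 100 mm high, a bystander. Origin: centre of its underside.
- jar: Loose amber glass jar, 72 mm across, 85 mm high, a bystander. Origin: centre of its underside.
- brush: Loose glue brush lying flat, 180 mm long along its x, 20 mm high, a bystander. Origin: middle of its underside.

How it is judged:
By the outcome, as a careful person would: the job done as asked, in the order asked, and still so for the second after the job is handed in, with the robot touching nothing.
Of walnut0, walnut1, walnut2, walnut3, walnut4, walnut5, walnut6, walnut7 only 6 to 8 are there at a start; the rules pass over those that are not, and their reading is None.
At some moment in a run one of scoop, frame may be knocked a few centimetres aside while the robot is not near it.
It also fails if it takes over 210 s, if anything falls off the work surface, if the arm or the gripper's body presses on something with over 40 N, if the wrist force passes 120 N, or if a joint passes its speed limit or range.

### The arm

A 7-joint arm with a two-finger parallel gripper is mounted at the origin on the work surface. World frame = base frame: x ahead of the robot, y to its left, z up, the work surface at z = 0. Lengths are in mm, angles in rad, forces in N, time in s.
With the tool pointing down it reaches from about 400 to 875 mm from the base axis. Payload 6.5 kg.
Tool frame: the origin (TCP) lies midway between the tips of the shut fingers; the grasp point (between the pads) lies 19 mm behind it; z points along the fingers, y is the line along which they close (so a half turn about z gives the same grasp; the last joint's range is limited). The gripper opens to 85 mm and grips with 20 to 120 N. Pads are 22 mm wide; open, the fingers measure 114 mm over their backs; the gripper's body (76 mm by 85 mm) begins 54 mm behind the grasp point. The pads swing forward as they close: fully open they stand 13 mm farther back than shut.
Start: joints at [1.044, 0.536, -0.004, 1.538, 0.003, 1.067, -0.071], TCP at [289.027, -582.197, 231.29] pointing down, gripper open.
Joint ranges: [-2.7, 2.7], [-0.37, 2.16], [-1.27, 1.26], [0.24, 2.4], [-1.31, 4.45], [0.19, 1.91], [-2.76, 2.76]. Speed limits (rad/s): [2.39, 2.39, 3.14, 3.14, 3.14, 3.14, 3.14].

### API

Orientations are given as [roll, pitch, yaw] about the fixed x, y, z axes, in that order (R = Rz(yaw) Ry(pitch) Rx(roll)).
In Python, from station import manip, read_camera, finder gives the robot as it stands.
- The arm moves only by the tool play_rows, never from a script. Its argument "increments" is a list of rows, each a list of 4 numbers: the shift along the tool's x, y, z scaled (see below), then the turn about the tool's z scaled (see below). A call has 1 to 5 rows; each row is the pose to reach, as a shift and turn from the pose commanded when the call began, along the tool's axes at that moment, turning the shorter way round; what a row does not reach only later rows make up. The controller multiplies each number of a shift by 0.12 m and each number of a turn by 180 degrees. A row lasts 1/10 s, in which the tool goes at most 50 mm and 8.59 degrees, less where a joint would pass 70% of its speed; a pose out of reach is approached as far as the arm can. A call with a number of a shift or a turn outside -1 to 1 is refused whole. A call with a gripper value outside its range is refused whole. "jaw" is the opening, from 0 (shut) to 1 (fully open), set as the call begins (left out, the last holds). The fingers move at their own pace and stop on an object; the grip force is fixed at half the most. Time passes only in rows, so rows that repeat a pose let the fingers close. It gives the time, the measured TCP pose, the force, the opening and the grip force at its end, in the units of the state.
- manip.sense(): the state, without advancing time (a new reading comes with each control period).
- read_camera(name): name is "scene" or "top"; returns a dict with "image" (480x640x3 uint8, red, green, blue), "camera_matrix" (3x3 intrinsics, pixels), "rvec" (rotation vector, rad) and "tvec" (3), from world to camera coordinates, as OpenCV has them. Camera axes: x right, y down, z forward; pixel columns grow to the right and rows downward; lengths in mm; the calibration is good to about 2 mm. A picture is of the moment at which its call begins. There is no depth.
- manip.close_job(): hands the job in; it is judged then, once.
Trained networks look in the newest picture that a camera, given by its name, has taken for a name from the list of things; names that differ only in an ending like _2 or _b are one class to them, and where a whole thing is asked for, a point or a joint stands for the part that bears it (a point fixed in the world has none). Each returns a list of dicts, best first, with "score" (0 to 1); they miss things now and then, are a little off and sometimes report something else, mostly with a low value. They report only what shows in the picture. A call takes as long as a camera call.
- finder.find_in(thing, camera): "centre" ([x, y, z] in mm, in the coordinates of the camera as it stood for that picture, good to about 4 mm: the middle of the surface that is visible of it).
- finder.pinpoint(thing, camera): "centre" ([x, y, z] in mm, in the coordinates of the camera as it stood for that picture, good to about 4 mm: a listed point, or the origin of a listed thing).
The state is a dict: "time_s": time; "joint_positions": joint angles; "dq": joint speeds; "joint_torque": joint torques, N m; "position": TCP position; "orientation": TCP orientation; "wrist_force": force on the tool from outside, world axes, zero at the start; "moment": the same for the moment, N m; "finger_gap": finger opening in mm; "grip_force": force on a finger pad.
Only numpy, scipy, OpenCV 4.12 (cv2) and the standard library are available. Lean on these libraries where they do the work, as an engineer would, in place of code of your own. Each camera call takes 0.05 s, during which the arm holds its last target. There are 200 camera calls.

## Working session

There is one attempt and no reset: what is moved stays moved. The work goes in short steps, Python scripts to look and compute and a tool call to move; the robot and the scene stay as the last step left them, time stands still between calls to the robot, and variables do not carry over. Pictures are saved under pics/ and viewed, at most 14 in all, crops included, and the job is handed in when it is done.

Besides the shell and the picture viewer there is one more tool, called after "Call:" as a command line: name --pt "numbers of a row" for each row, then --argument value for the rest. play_rows: Moves the arm, as the interface text tells. Shifts and turns lie within -1 to 1; 1 stands for 0.12 m of shift or 180 degrees of turn. Its arguments: {"type":"object","properties":{"increments":{"type":"array","items":{"type":"array","items":{"type":"number","minimum":-1,"maximum":1}}},"jaw":{"type":"number"}},"required":["increments"]}

```bash
ls; mkdir -p pics
cat > h.py <<'E'
import numpy as np, cv2
from station import manip, read_camera, finder
def cam(n):
    c=read_camera(n); R=cv2.Rodrigues(np.array(c["rvec"],float))[0]; return c,R,np.array(c["tvec"],float).ravel()
def w(p,R,t): return R.T@(np.array(p)-t)
def find(names,cams=("scene","top"),kind="pinpoint",n=1,full=True):
    for cn in cams:
        c,R,t=cam(cn)
        for nm in names:
            r=getattr(finder,kind)(nm,cn)
            for d in r[:n]: print(cn,nm,round(d["score"],2),w(d["centre"],R,t).round(1),{k:v for k,v in d.items() if k not in("score","centre")} or "")
def snap(cn,f,crop=None):
    im=read_camera(cn)["image"]
    if crop: im=im[crop[1]:crop[3],crop[0]:crop[2]]; k=min(800/im.shape[1],600/im.shape[0]); im=cv2.resize(im,None,fx=k,fy=k)
    cv2.imwrite("pics/"+f,im[:,:,::-1])
def proj(cn,pts):
    c,R,t=cam(cn); return cv2.projectPoints(np.array(pts,float).reshape(-1,3),np.array(c["rvec"],float),t,np.array(c["camera_matrix"],float),None)[0].reshape(-1,2).round(0)
E
python3 - <<'E'
from h import *
s=manip.sense(); print(s)
find(["trough","trough_foot","scraper","block","slot_mouth","scoop","scoop_lip","frame","slab","tin","jar","brush"])
find(["walnut0"],n=8)
a=read_camera("scene")["image"];b=read_camera("top")["image"]
cv2.imwrite("pics/a.png",a[:,:,::-1]);cv2.imwrite("pics/b.png",b[:,:,::-1])
E
```

```text
pics
{'time_s': 0.0, 'joint_positions': array([ 1.04377816,  0.5371658 , -0.00442029,  1.5388495 ,  0.00260756,
        1.0673019 , -0.07118363]), 'dq': array([ 1.53433500e-04,  1.24715246e-03, -6.92557736e-04,  4.41504023e-04,
        6.20715251e-05, -2.25031182e-04,  7.87279595e-04]), 'joint_torque': array([ 7.48758316e-05, -5.83415651e+01,  1.04848322e+00, -2.59105647e+01,
        1.22972604e-02,  9.35135409e-03, -8.40257826e-06]), 'position': array([ 288.73882567, -581.65598457,  230.42271404]), 'orientation': array([-3.13987959e+00,  1.42127579e-04,  4.60894442e-01]), 'wrist_force': array([-0.16080844,  1.15896952,  0.06266578]), 'moment': array([-0.00545309, -0.02755599,  0.01008902]), 'grip_force': 0.0, 'finger_gap': 85.25086676196331}
scene trough 0.63 [ 560.7 -123.4   -2.1] 
scene trough_foot 0.71 [ 480.6 -112.7   14.1] 
scene scraper 0.95 [ 615.4 -130.5   76.4] 
scene block 0.65 [ 489.3 -396.1    3.4] 
scene slot_mouth 0.98 [ 503.5 -351.3   97.2] 
scene scoop 0.92 [580.7 132.   21.7] 
scene scoop_lip 0.71 [ 561.4 -143.9   30.7] 
scene frame 0.61 [484.8 373.3   3. ] 
scene s
[... 397 characters left out ...]
  30.2] 
top scoop_lip 0.74 [548.7 132.5  20.8] 
top frame 0.57 [482.8 370.2  -3.7] 
top slab 0.58 [568.8 118.3  -1.6] 
top tin 0.89 [7.318e+02 2.581e+02 1.000e-01] 
top jar 0.89 [ 663.5 -354.6    3.5] 
top brush 0.76 [752.7  56.5   3.4] 
scene walnut0 0.61 [ 600.  -151.2   28.3] 
scene walnut0 0.59 [ 491.3 -100.8   27.2] 
scene walnut0 0.58 [ 524.8 -143.    26.5] 
scene walnut0 0.58 [ 569.1 -101.1   33.1] 
scene walnut0 0.44 [ 489.8 -138.9   29.7] 
scene walnut0 0.37 [ 560.4 -143.4   27.1] 
top walnut0 0.71 [ 563.3 -147.3   32.1] 
top walnut0 0.57 [ 528.3 -150.2   28.9] 
top walnut0 0.52 [ 488.7 -136.8   28.6] 
top walnut0 0.45 [ 570.3 -106.1   29.4] 
top walnut0 0.44 [ 494.  -104.8   30.6]
```

View pics/a.png

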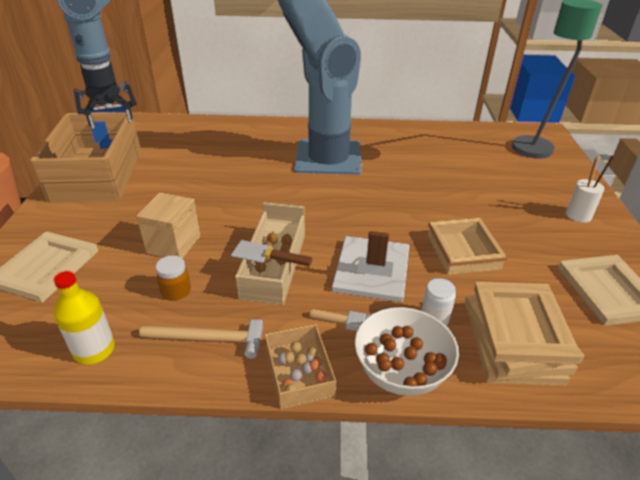

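View pics/b.png

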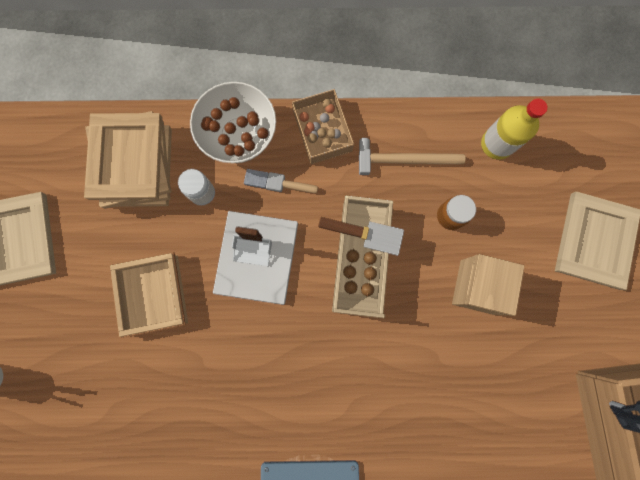

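Run:
```python
from h import *
a=read_camera("top")["image"]
c1=cv2.resize(a[245:325,440:540],None,fx=8,fy=7.5,interpolation=cv2.INTER_CUBIC)
cv2.imwrite("pics/c.png",c1[:,:,::-1])
c1=cv2.resize(a[190:320,310:410],None,fx=4.6,fy=4.6,interpolation=cv2.INTER_CUBIC)
c2=cv2.resize(a[205:310,205:305],None,fx=3.4,fy=3.4,interpolation=cv2.INTER_CUBIC)
o=np.zeros((598,800,3),np.uint8);o[:598,:460]=c1;o[:357,460:800]=c2
cv2.imwrite("pics/d.png",o[:,:,::-1])
```

```text
(no output)
```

View pics/c.png

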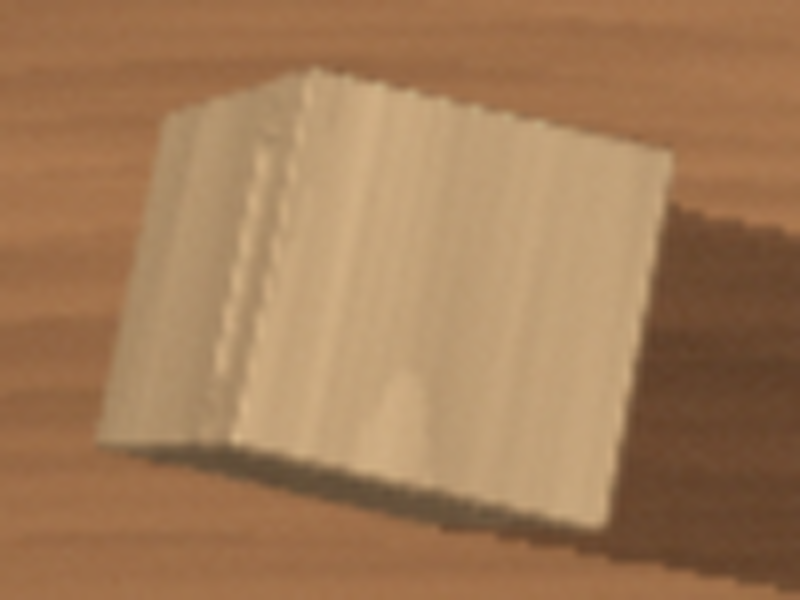

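View pics/d.png

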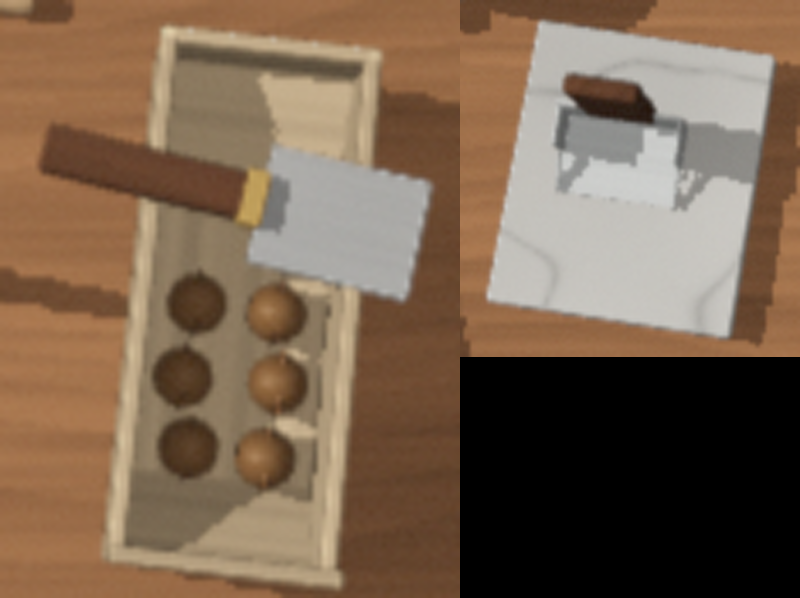

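```bash
cat >> h.py <<'E'
def back(cn,uv,z):
    c,R,t=cam(cn); K=np.array(c["camera_matrix"],float); o=-R.T@t; out=[]
    for (u,v),zz in zip(uv,np.broadcast_to(z,len(uv))):
        d=R.T@np.linalg.solve(K,[u,v,1]); out.append(o+d*(zz-o[2])/d[2])
    return np.array(out)
E
python3 - <<'E'
from h import *
A=np.array
P=back("top",[(440+(u+.5)/8-.5,245+(v+.5)/7.5-.5) for u,v in [(315,68),(672,150),(605,528),(232,442)]],122);print("block",P.round(1),P.mean(0))
print(np.degrees([np.arctan2(*(P[1]-P[0])[[1,0]]),np.arctan2(*(P[2]-P[3])[[1,0]]),np.arctan2(*(P[0]-P[3])[[1,0]])-np.pi/2,np.arctan2(*(P[1]-P[2])[[1,0]])-np.pi/2]).round(1))
g=lambda L,z:back("top",[(310+(u+.5)/4.6-.5,190+(v+.5)/4.6-.5) for u,v in L],z)
B=g([(272,147),(432,182),(403,300),(247,262)],79);print("blade",B.round(1),B.mean(0))
for i,j in((0,1),(3,2)): print(np.degrees(np.arctan2(*(B[j]-B[i])[[1,0]])))
for i,j in((3,0),(2,1)): print(np.degrees(np.arctan2(*(B[j]-B[i])[[1,0]]))-90)
H=g([(44,148),(243,196)],89);print("handle",H.round(1),np.degrees(np.arctan2(*(H[1]-H[0])[[1,0]])))
T=g([(163,28),(380,52),(105,557),(340,583)],[75,75,100,100]);print("trough",T.round(1),T.mean(0))
for i,j in((2,0),(3,1)): print(np.degrees(np.arctan2(*(T[i]-T[j])[[1,0]]))-180)
h=lambda L,z:back("top",[(205+(u-460+.5)/3.4-.5,205+(v+.5)/3.4-.5) for u,v in L],z)
S=h([(540,20),(774,56),(730,338),(487,300)],20);print("slab",S.round(1),S.mean(0), np.degrees([np.arctan2(*(S[0]-S[3])[[1,0]]),np.arctan2(*(S[1]-S[2])[[1,0]])]))
Q=h([(557,190),(675,208)],21);print("lip",Q.round(1),Q.mean(0), np.degrees(np.arctan2(*(Q[0]-Q[1])[[1,0]]))-90)
Q=h([(566,74),(638,83)],150);print("plate back top",Q.round(1),Q.mean(0))
E
```

```text
block [[ 557.8 -370.5  122. ]
 [ 533.2 -464.5  122. ]
 [ 427.3 -437.8  122. ]
 [ 452.4 -341.3  122. ]] [ 492.6644267  -403.50728553  122.        ]
[-104.7 -104.5 -105.5 -104.2]
blade [[ 638.8 -141.6   79. ]
 [ 620.4 -219.8   79. ]
 [ 562.3 -203.1   79. ]
 [ 581.8 -127.7   79. ]] [ 600.84496463 -173.03519058   79.        ]
-103.2523144053276
-104.52889987273714
-103.76011355955526
-105.9657794827069
handle [[ 637.7  -29.2   89. ]
 [ 612.8 -125.5   89. ]] -104.45475610281343
trough [[ 700.7  -89.5   75. ]
 [ 687.2 -197.5   75. ]
 [ 440.8  -55.   100. ]
 [ 427.5 -164.4  100. ]] [ 564.05199107 -126.58851011   87.5       ]
-7.57262411632982
-7.2647411169872385
slab [[681.2 188.6  20. ]
 [653.3  23.2  20. ]
 [456.9  54.3  20. ]
 [484.8 221.2  20. ]] [569.04067367 121.83906438  20.        ] [-9.435981   -9.01626815]
lip [[560.  174.3  21. ]
 [546.5  92.3  21. ]] [553.28841532 133.33047976  21.        ] -9.36140770293197
plate back top [[617.9 146.2 150. ]
 [611.8 101.8 150. ]] [614.82022222 124.02269611 150.        ]
```

Call:
play_rows --pt "0.834 -0.454 0 0" --pt "0.834 -0.454 0 0" --pt "0.834 -0.454 0 0" --jaw 1

```text
time_s: 2.3
position: [359.3, -483.4, 231.3]
orientation: [-3.14, -0.004, 0.468]
wrist_force: [-0.3, -0.0, -0.3]
finger_gap: 85.6
grip_force: 0.0
```

Call:
play_rows --pt "0.834 -0.454 0 0" --pt "0.834 -0.454 0 0" --pt "0.834 -0.454 0 0"

```text
time_s: 2.6
position: [424.1, -389.9, 231.5]
orientation: [-3.14, -0.003, 0.469]
wrist_force: [0.7, 1.4, -0.6]
finger_gap: 85.4
grip_force: 0.0
```

Call:
play_rows --pt "0.834 -0.454 0 0" --pt "0.834 -0.454 0 0" --pt "0.834 -0.454 0 0"

```text
time_s: 2.9
position: [489.0, -296.6, 231.5]
orientation: [-3.14, -0.003, 0.468]
wrist_force: [-0.6, -0.4, -0.3]
finger_gap: 85.3
grip_force: 0.0
```

Call:
play_rows --pt "0.834 -0.454 0 0" --pt "0.834 -0.454 0 0" --pt "0.834 -0.454 0 0"

```text
time_s: 3.2
position: [554.0, -203.1, 231.5]
orientation: [-3.14, -0.003, 0.468]
wrist_force: [0.4, 0.7, 0.0]
finger_gap: 85.5
grip_force: 0.0
```

Call:
play_rows --pt "0.834 -0.454 0 -0.15" --pt "0.834 -0.454 0 -0.15" --pt "0.834 -0.454 0 -0.273" --pt "0.834 -0.454 0 -0.273" --pt "0.834 -0.454 0 -0.273"

```text
time_s: 3.7
position: [616.3, -115.9, 231.0]
orientation: [-3.141, 0.001, 1.218]
wrist_force: [-0.3, -0.6, -0.7]
finger_gap: 85.5
grip_force: 0.0
```

Call:
play_rows --pt "0 0 0 -0.05" --pt "0 0 0 -0.05" --pt "0 0 0 -0.05"

```text
time_s: 4.0
position: [615.9, -116.6, 231.2]
orientation: [-3.141, 0.0, 1.363]
wrist_force: [-0.0, 0.2, 0.2]
finger_gap: 85.3
grip_force: 0.0
```

Call:
play_rows --pt "0 0 0.7 0.014" --pt "0 0 0.7 0.014"

```text
time_s: 4.2
position: [615.8, -116.3, 145.9]
orientation: [3.141, 0.001, 1.319]
wrist_force: [0.0, -0.0, -0.8]
finger_gap: 85.2
grip_force: 0.0
```

Call:
play_rows --pt "0 0 0.35 0" --pt "0 0 0.5 0" --pt "0 0 0.675 0" --pt "0 0 0.675 0"

```text
time_s: 4.6
position: [613.8, -115.8, 63.5]
orientation: [-3.136, 0.001, 1.321]
wrist_force: [-0.4, 0.4, 0.2]
finger_gap: 85.1
grip_force: 0.0
```

Run:
```python
from h import *
a=read_camera("top")["image"][170:320,290:420];b=read_camera("scene")["image"][180:320,200:340]
o=np.zeros((460,800,3),np.uint8);o[:460,:398]=cv2.resize(a,(398,460));o[:400,400:800]=cv2.resize(b,(400,400))
cv2.imwrite("pics/e.png",o[:,:,::-1])
```

```text
(no output)
```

View pics/e.png

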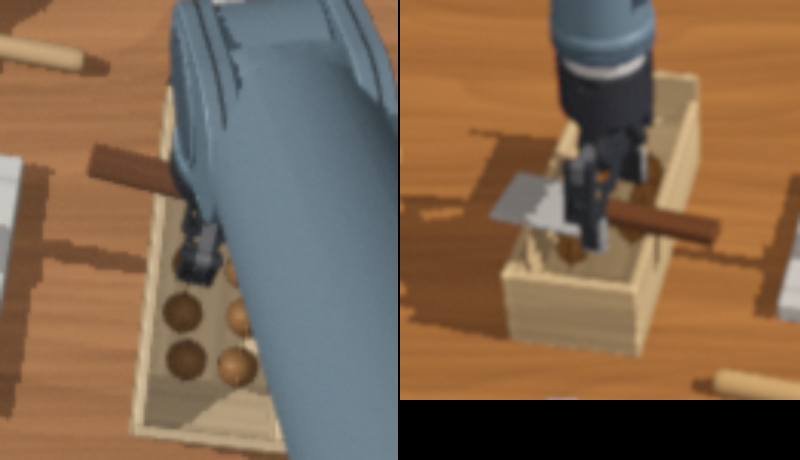

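Call:
play_rows --pt "0 0 0 0" --pt "0 0 0 0" --pt "0 0 0 0" --pt "0 0 0 0" --pt "0 0 0 0" --jaw 0

```text
time_s: 5.2
position: [616.6, -115.8, 67.0]
orientation: [3.141, -0.0, 1.324]
wrist_force: [-1.0, -0.2, 4.8]
finger_gap: 23.0
grip_force: 59.3
```

Call:
play_rows --pt "0 0 0 0" --pt "0 0 0 0" --pt "0 0 0 0"

```text
time_s: 5.5
position: [616.5, -115.8, 67.0]
orientation: [3.141, 0.0, 1.324]
wrist_force: [-0.7, 0.4, 5.4]
finger_gap: 22.9
grip_force: 59.5
```

Call:
play_rows --pt "0 0 -0.2 0" --pt "0 0 -0.4 0" --pt "0 0 -0.6 0" --pt "0 0 -0.75 0" --pt "0 0 -0.75 0"

```text
time_s: 6.0
position: [617.7, -115.9, 158.6]
orientation: [3.137, -0.0, 1.324]
wrist_force: [0.6, 0.5, -0.8]
finger_gap: 22.7
grip_force: 59.0
```

Run:
```python
from h import *
find(["scraper"]); find(["scraper"],kind="find_in"); find(["walnut0"],n=9)
```

```text
scene scraper 0.28 [528.8 -97.6  28.6] 
top scraper 0.22 [ 490.7 -136.1   25.4] 
scene scraper 0.8 [ 623.3 -150.1  168.3] 
top scraper 0.88 [626.6 -64.9 179.4] 
scene walnut0 0.64 [ 522.9 -143.7   27.1] 
scene walnut0 0.51 [ 560.6 -145.1   29.6] 
scene walnut0 0.48 [ 569.3 -103.9   26. ] 
scene walnut0 0.43 [ 488.2 -136.2   30.1] 
scene walnut0 0.42 [ 595.7 -153.9   27.5] 
scene walnut0 0.41 [529.  -95.6  25. ] 
scene walnut0 0.39 [ 492.6 -101.8   27.2] 
top walnut0 0.68 [ 528.4 -100.1   29.2] 
top walnut0 0.65 [ 562.  -144.8   31.6] 
top walnut0 0.63 [ 493.1 -102.4   30.6] 
top walnut0 0.5 [ 524.7 -146.3   27.7] 
top walnut0 0.44 [ 493.1 -136.1   31.5] 
top walnut0 0.42 [ 569.9 -108.3   28. ]
```

Call:
play_rows --pt "-0.3 -0.1 0 0" --pt "-0.585 -0.205 0 0.003" --pt "-0.585 -0.205 0 0.003"

```text
time_s: 6.9
position: [571.6, -184.5, 155.8]
orientation: [-3.139, 0.005, 1.306]
wrist_force: [0.1, -1.0, -0.6]
finger_gap: 22.8
grip_force: 59.1
```

Call:
play_rows --pt "-0.3 -0.1 0.1 0" --pt "-0.585 -0.205 0.3 0" --pt "-0.585 -0.205 0.4 0" --pt "-0.585 -0.205 0.4 0" --pt "-0.585 -0.205 0.4 0"

```text
time_s: 7.4
position: [534.6, -238.0, 108.7]
orientation: [3.141, -0.001, 1.316]
wrist_force: [0.9, -0.4, -0.6]
finger_gap: 22.6
grip_force: 59.1
```

Run:
```python
from h import *
s=manip.sense();print(s["position"],s["orientation"])
find(["scraper"],kind="find_in"); find(["scraper","slot_mouth"])
a=read_camera("top")["image"][220:330,350:530];b=read_camera("scene")["image"][150:290,130:310]
o=np.zeros((311+245+44,400*2,3),np.uint8);o[:489,:800]=cv2.resize(a,(800,489));o=np.zeros((600,800,3),np.uint8)
o[:300,:490]=cv2.resize(a,(490,300));o[300:600,:386]=cv2.resize(b,(386,300))
cv2.imwrite("pics/f.png",o[:,:500,::-1])
```

```text
[ 534.59682662 -238.04092618  108.66489735] [ 3.14086573e+00 -1.10547987e-03  1.31606870e+00]
scene scraper 0.88 [ 545.3 -268.7  122.6] 
top scraper 0.66 [ 548.1 -186.4  134.1] 
scene scraper 0.95 [ 533.5 -258.8  118.5] 
scene slot_mouth 0.62 [ 505.  -351.1   98.1] 
top scraper 0.48 [ 491.2 -135.4   30.9]
```

View pics/f.png

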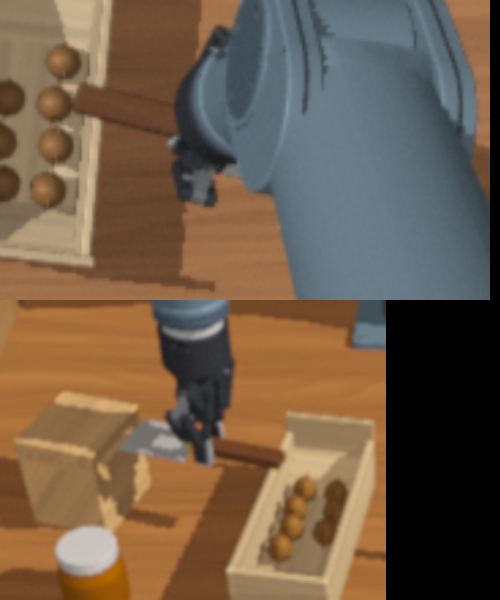

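Call:
play_rows --pt "0 0 0.08 0" --pt "0 0 0.16 0" --pt "0 0 0.16 0" --pt "0 0 0.16 0"

```text
time_s: 8.4
position: [533.0, -239.2, 88.4]
orientation: [-3.14, -0.0, 1.315]
wrist_force: [0.2, 1.0, -1.0]
finger_gap: 22.8
grip_force: 59.1
```

Call:
play_rows --pt "-0.08 0 0 0" --pt "-0.16 0 0 0" --pt "-0.24 0 0 0" --pt "-0.32 0 0 0" --pt "-0.32 0 0 0"

```text
time_s: 8.9
position: [522.8, -279.3, 89.1]
orientation: [3.142, 0.001, 1.311]
wrist_force: [0.4, -0.8, -0.9]
finger_gap: 22.6
grip_force: 59.1
```

Call:
play_rows --pt "-0.08 0.006 0 0" --pt "-0.16 0.01 0 0" --pt "-0.24 0.01 0 0" --pt "-0.32 0.01 0 0" --pt "-0.36 0.01 0 0"

```text
time_s: 9.4
position: [513.3, -320.4, 89.0]
orientation: [-3.141, 0.001, 1.313]
wrist_force: [-0.2, 0.5, -1.4]
finger_gap: 22.6
grip_force: 59.1
```

Call:
play_rows --pt "-0.02 0 0 0" --pt "-0.04 0 0 0" --pt "-0.06 0 0 0" --pt "-0.06 0 0 0"

```text
time_s: 9.8
position: [512.1, -325.7, 89.1]
orientation: [-3.142, 0.0, 1.315]
wrist_force: [0.6, 0.5, -0.5]
finger_gap: 22.7
grip_force: 59.1
```

Call:
play_rows --pt "-0.015 0 0 0" --pt "-0.025 0 0 0" --pt "-0.025 0 0 0"

```text
time_s: 10.1
position: [511.4, -328.3, 89.1]
orientation: [-3.141, -0.0, 1.315]
wrist_force: [-0.3, -0.2, -1.4]
finger_gap: 22.7
grip_force: 59.1
```

Call:
play_rows --pt "-0.01 0 0 0" --pt "-0.02 0 0 0" --pt "-0.02 0 0 0"

```text
time_s: 10.4
position: [511.3, -328.3, 88.9]
orientation: [-3.141, -0.003, 1.316]
wrist_force: [0.8, 6.8, -0.2]
finger_gap: 22.9
grip_force: 59.3
```

Call:
play_rows --pt "-0.01 0 0 0" --pt "-0.015 0 0 0" --pt "-0.015 0 0 0"

```text
time_s: 10.7
position: [511.2, -328.3, 88.9]
orientation: [-3.14, -0.005, 1.317]
wrist_force: [1.3, 9.3, 0.9]
finger_gap: 22.5
grip_force: 59.4
```

Call:
play_rows --pt "0.01 0 0.01 0" --pt "0.01 0 0.02 0" --pt "0.01 0 0.02 0"

```text
time_s: 11.0
position: [511.6, -328.4, 86.9]
orientation: [-3.141, -0.003, 1.317]
wrist_force: [0.8, 7.8, 3.2]
finger_gap: 22.7
grip_force: 59.5
```

Call:
play_rows --pt "0 0 0 0" --pt "0 0 0 0" --pt "0 0 0 0" --pt "0 0 0 0" --pt "0 0 0 0" --jaw 1

```text
time_s: 11.5
position: [510.5, -331.8, 86.7]
orientation: [3.142, 0.0, 1.314]
wrist_force: [-0.3, -0.1, -0.0]
finger_gap: 85.2
grip_force: 0.0
```

Call:
play_rows --pt "0 0 -0.15 0" --pt "0 0 -0.4 0" --pt "0 0 -0.8 0" --pt "0 0 -1 0" --pt "0 0 -1 0"

```text
time_s: 12.0
position: [513.0, -332.8, 211.1]
orientation: [3.134, 0.002, 1.314]
wrist_force: [0.3, -0.6, 0.5]
finger_gap: 85.5
grip_force: 0.0
```

Call:
play_rows --pt "1 0 0 0" --pt "1 0 0 0" --pt "1 0 0 0"

```text
time_s: 12.3
position: [542.0, -209.2, 206.1]
orientation: [-3.141, -0.003, 1.32]
wrist_force: [0.2, 0.6, 0.1]
finger_gap: 85.1
grip_force: 0.0
```

Call:
play_rows --pt "1 0 0 0" --pt "1 0 0 0" --pt "1 0 0 0"

```text
time_s: 12.6
position: [572.0, -92.8, 206.1]
orientation: [-3.141, -0.003, 1.321]
wrist_force: [-0.7, -0.5, 0.2]
finger_gap: 85.6
grip_force: 0.0
```

Run:
```python
from h import *
s=manip.sense();print(s["position"],s["orientation"])
find(["scraper","slot_mouth","scoop","scoop_lip","frame"])
find(["scraper"],kind="find_in")
a=read_camera("top")["image"][220:330,370:530];b=read_camera("scene")["image"][150:290,130:310]
o=np.zeros((600,500,3),np.uint8)
o[:300,:436]=cv2.resize(a,(436,300));o[300:600,:386]=cv2.resize(b,(386,300))
cv2.imwrite("pics/g.png",o[:,:,::-1])
```

```text
[571.96926484 -92.79501126 206.1069431 ] [-3.14058584e+00 -3.08594984e-03  1.32097896e+00]
scene scraper 0.84 [ 508.  -344.5   94.2] 
scene slot_mouth 0.62 [ 508.8 -351.    93.8] 
scene scoop 0.58 [582.8 128.7  18.4] 
scene scoop_lip 0.44 [ 571.1 -105.1   31.1] 
scene frame 0.72 [488.4 371.4   0.9] 
top scraper 0.67 [ 504.8 -343.2   97.7] 
top slot_mouth 0.88 [ 502.  -355.4   96.8] 
top scoop 0.71 [581.4 126.7  23.3] 
top scoop_lip 0.62 [552.5 132.2  20.6] 
top frame 0.61 [484.5 368.5  -2.9] 
scene scraper 0.93 [ 527.2 -298.6  103.5] 
top scraper 0.58 [ 513.2 -333.7  108.4]
```

View pics/g.png

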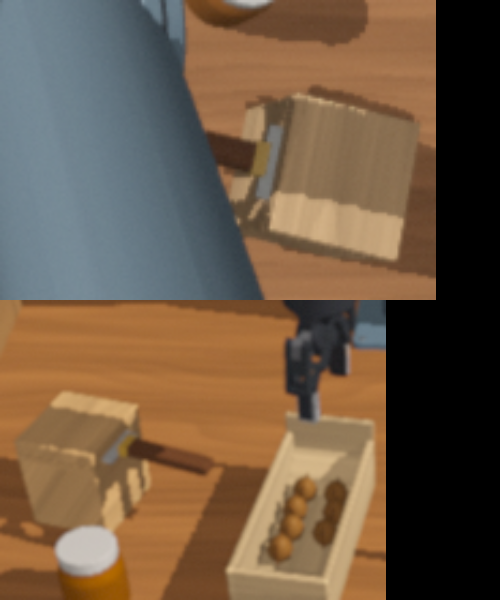

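Call:
play_rows --pt "0.915 -0.075 0 0" --pt "0.915 -0.075 0 0" --pt "0.915 -0.075 0 0"

```text
time_s: 13.8
position: [591.0, 17.4, 207.2]
orientation: [3.142, -0.005, 1.323]
wrist_force: [0.7, 0.3, 0.7]
finger_gap: 85.2
grip_force: 0.0
```

Call:
play_rows --pt "0.915 -0.075 0 -0.22" --pt "0.915 -0.075 0 -0.22" --pt "0.915 -0.075 0 -0.22" --pt "0.915 -0.075 0 -0.22" --pt "0.915 -0.075 0 -0.22"

```text
time_s: 14.3
position: [609.7, 118.3, 206.5]
orientation: [-3.141, -0.0, 2.013]
wrist_force: [-0.3, -0.8, 0.6]
finger_gap: 85.6
grip_force: 0.0
```

Call:
play_rows --pt "0 0 0 -0.22" --pt "0 0 0 -0.22" --pt "0 0 0 -0.22" --pt "0 0 0 -0.22" --pt "0 0 0 -0.22"

```text
time_s: 14.8
position: [609.8, 117.3, 206.5]
orientation: [-3.141, -0.0, 2.702]
wrist_force: [-0.1, 0.1, -0.3]
finger_gap: 85.8
grip_force: 0.0
```

Call:
play_rows --pt "0 0 0 -0.088" --pt "0 0 0 -0.088" --pt "0 0 0 -0.088"

```text
time_s: 15.1
position: [609.7, 117.3, 206.4]
orientation: [3.142, -0.0, 2.974]
wrist_force: [-0.1, 0.6, -0.9]
finger_gap: 85.4
grip_force: 0.0
```

Run:
```python
from h import *
s=manip.sense();print(s["position"],np.degrees(s["orientation"]),s["joint_positions"].round(2))
find(["scoop","scoop_lip","frame"])
```

```text
[609.72031778 117.30780412 206.42956255] [ 1.79996677e+02 -2.82966595e-02  1.70396248e+02] [ 0.27  0.64 -0.78  1.61  0.49  1.1   0.76]
scene scoop 0.56 [580.7 134.2  21.4] 
scene frame 0.72 [486.7 373.4   3.5] 
top frame 0.56 [485.3 369.5  -2.4]
```

Call:
play_rows --pt "0.016 0.058 0.2 0" --pt "0.016 0.058 0.5 0" --pt "0.016 0.058 0.7 0" --pt "0.016 0.058 0.82 0" --pt "0.016 0.058 0.82 0"

```text
time_s: 16.0
position: [607.8, 124.5, 106.5]
orientation: [-3.14, -0.003, 2.973]
wrist_force: [-0.3, 0.2, 0.1]
finger_gap: 85.5
grip_force: 0.0
```

Run:
```python
from h import *
s=manip.sense();print(s["position"],np.degrees(s["orientation"]),s["wrist_force"])
a=read_camera("top")["image"][190:320,190:320];b=read_camera("scene")["image"][180:310,310:440]
o=np.zeros((400,800,3),np.uint8)
o[:400,:400]=cv2.resize(a,(400,400));o[:,400:]=cv2.resize(b,(400,400))
cv2.imwrite("pics/i.png",o[:,:,::-1])
```

```text
[607.82636182 124.48150562 106.51220612] [-1.79924283e+02 -1.73072643e-01  1.70344788e+02] [-0.29443546  0.23205804  0.13528323]
```

View pics/i.png

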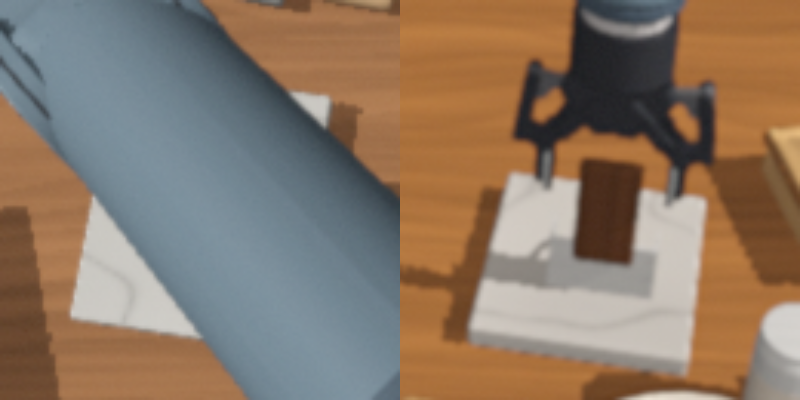

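Call:
play_rows --pt "0 0 0 0" --pt "0 0 0 0" --pt "0 0 0 0" --pt "0 0 0 0" --pt "0 0 0 0" --jaw 0

```text
time_s: 16.6
position: [609.9, 125.4, 109.5]
orientation: [3.141, 0.002, 2.973]
wrist_force: [1.1, 0.8, 6.7]
finger_gap: 47.4
grip_force: 61.8
```

Call:
play_rows --pt "0 0 -0.1 0" --pt "0 0 -0.2 0" --pt "0 0 -0.3 0" --pt "0 0 -0.3 0" --pt "0 0 -0.3 0"

```text
time_s: 17.1
position: [609.1, 124.8, 144.6]
orientation: [-3.142, 0.001, 2.973]
wrist_force: [-0.9, -0.7, -2.8]
finger_gap: 47.3
grip_force: 62.5
```

Run:
```python
from h import *
s=manip.sense();print(s["position"],np.degrees(s["orientation"]),s["wrist_force"],s["moment"])
find(["scoop","scoop_lip"])
print(proj("scene",[s["position"]]))
snap("scene","j.png",(310,150,450,255))
```

```text
[609.11193398 124.78798254 144.61930432] [-1.79999914e+02  3.35872011e-02  1.70347099e+02] [-0.92681342 -0.72907539 -2.79169009] [-0.0006687  -0.06591406 -0.00560771]
scene scoop 0.97 [578.1 131.6  54.7] 
scene scoop_lip 0.16 [ 490.6 -101.1   24.9] 
top scoop_lip 0.53 [ 600.4 -156.9   30.7] 
[[377. 235.]]
```

View pics/j.png

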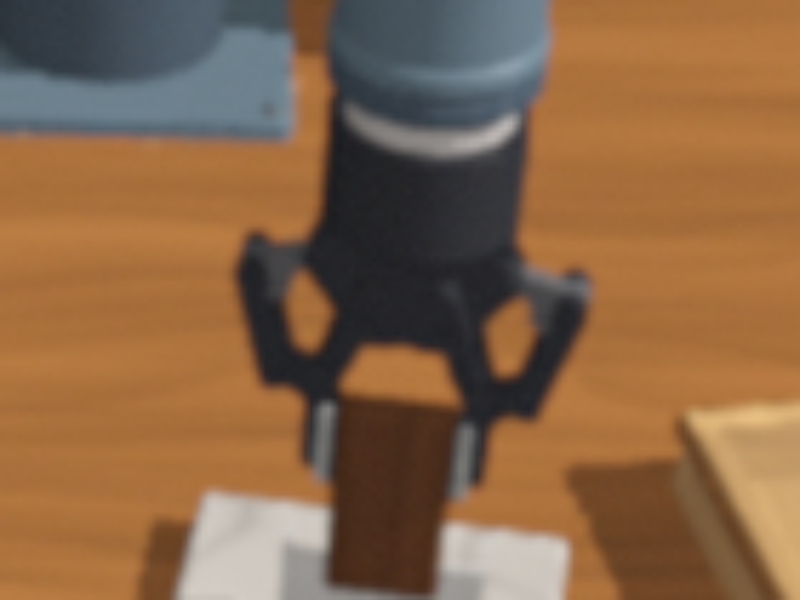

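Call:
play_rows --pt "0 0 0.1 0" --pt "0 0 0.2 0" --pt "0 0 0.265 0" --pt "0 0 0.265 0"

```text
time_s: 17.9
position: [607.9, 124.6, 110.6]
orientation: [-3.141, -0.003, 2.973]
wrist_force: [-0.4, 0.0, -1.6]
finger_gap: 47.0
grip_force: 62.4
```

Call:
play_rows --pt "0 0 0 0" --pt "0 0 0 0" --pt "0 0 0 0" --jaw 0.54

```text
time_s: 18.2
position: [609.3, 125.0, 112.9]
orientation: [3.141, 0.001, 2.973]
wrist_force: [0.2, 0.3, -1.9]
finger_gap: 46.8
grip_force: 62.4
```

Call:
play_rows --pt "0 0 0 0" --pt "0 0 0 0" --pt "0 0 0 0" --jaw 0.552

```text
time_s: 18.5
position: [609.0, 124.9, 112.6]
orientation: [-3.142, 0.0, 2.973]
wrist_force: [-0.3, -0.3, -2.7]
finger_gap: 47.0
grip_force: 56.3
```

Run:
```python
from h import *
s=manip.sense();print(s["position"],s["wrist_force"],s["moment"],s["grip_force"],s["finger_gap"])
find(["scoop","scoop_lip"])
```

```text
[609.03217177 124.89325346 112.60029403] [-0.29837596 -0.34858565 -2.72274842] [ 0.00752452 -0.03068967 -0.00240541] 56.313875913619995 46.98775052463776
scene scoop 0.84 [577.1 130.   21.1] 
top scoop 0.35 [ 565.1 -127.2   -4.8]
```

Call:
play_rows --pt "0 0 0 0" --pt "0 0 0 0" --pt "0 0 0 0" --jaw 0.557

```text
time_s: 19.1
position: [609.0, 124.9, 112.5]
orientation: [-3.142, -0.0, 2.973]
wrist_force: [-0.6, 0.9, -2.4]
finger_gap: 47.5
grip_force: 29.0
```

Call:
play_rows --pt "0 0 0 0" --pt "0 0 0 0" --pt "0 0 0 0" --jaw 0.562

```text
time_s: 19.4
position: [609.0, 124.9, 112.5]
orientation: [-3.142, -0.0, 2.973]
wrist_force: [0.7, 0.1, -2.5]
finger_gap: 48.0
grip_force: 5.7
```

Run:
```python
from h import *
s=manip.sense();print(s["position"],s["wrist_force"],s["moment"],s["grip_force"],s["finger_gap"])
find(["scoop","scoop_lip"])
```

```text
[608.95964667 124.92071978 112.46959629] [ 0.70065643  0.09113672 -2.47268711] [ 0.0393307  -0.06358857 -0.03683176] 5.700843930244446 48.020546633043786
scene scoop 0.94 [581.8 131.3  21.8] 
top scoop 0.56 [ 570.1 -106.5   30. ] 
top scoop_lip 0.5 [ 491.7 -135.4   34.4]
```

Call:
play_rows --pt "0 0 0.02 0" --pt "0 0 0.04 0" --pt "0 0 0.04 0" --pt "0 0 0.04 0"

```text
time_s: 20.1
position: [610.0, 125.1, 108.4]
orientation: [3.141, 0.002, 2.973]
wrist_force: [1.9, -1.5, 4.3]
finger_gap: 48.3
grip_force: 5.4
```

Call:
play_rows --pt "0 0 -0.005 0" --pt "0 0 -0.005 0" --pt "0 0 -0.005 0" --pt "0 0 -0.005 0" --jaw 0

```text
time_s: 20.5
position: [609.3, 125.1, 108.6]
orientation: [3.141, 0.001, 2.973]
wrist_force: [0.3, -0.4, 4.9]
finger_gap: 47.4
grip_force: 62.3
```

Call:
play_rows --pt "0 0 -0.3 0" --pt "0 0 -0.6 0" --pt "0 0 -0.8 0" --pt "0 0 -0.8 0" --pt "0 0 -0.8 0"

```text
time_s: 21.0
position: [608.0, 124.3, 203.0]
orientation: [-3.14, -0.002, 2.973]
wrist_force: [0.2, -0.9, -3.3]
finger_gap: 47.0
grip_force: 63.2
```

Run:
```python
from h import *
s=manip.sense();print(s["position"],np.degrees(s["orientation"]),s["wrist_force"])
find(["scoop","frame"]);find(["walnut0"],n=8,cams=("top",))
```

```text
[608.04483734 124.33221798 202.97811812] [-1.79924791e+02 -1.01539031e-01  1.70353604e+02] [ 0.154604   -0.85512189 -3.28910955]
scene scoop 0.56 [578.2 131.8 112. ] 
scene frame 0.82 [486.8 371.6   5.2] 
top frame 0.98 [486.7 369.2  -2.6] 
top walnut0 0.72 [ 492.9 -137.4   29. ] 
top walnut0 0.7 [ 572.9 -110.4   31.5] 
top walnut0 0.69 [ 493.1 -105.5   29.7] 
top walnut0 0.6 [ 563.5 -147.    30.1] 
top walnut0 0.59 [ 597.1 -154.9   30.2] 
top walnut0 0.55 [ 527.6 -145.5   29.1] 
top walnut0 0.54 [ 529.6 -101.5   31.5]
```

Call:
play_rows --pt "-0.15 -0.35 0 0" --pt "-0.306 -0.695 0 0" --pt "-0.306 -0.695 0 0"

```text
time_s: 21.7
position: [633.2, 26.5, 203.1]
orientation: [-3.135, 0.001, 2.962]
wrist_force: [-0.2, -0.9, -3.4]
finger_gap: 47.4
grip_force: 63.8
```

Call:
play_rows --pt "-0.15 -0.35 0 0" --pt "-0.306 -0.695 0 0" --pt "-0.306 -0.695 0 0"

```text
time_s: 22.0
position: [654.6, -62.2, 203.1]
orientation: [-3.135, 0.001, 2.962]
wrist_force: [-0.1, -1.1, -2.8]
finger_gap: 47.1
grip_force: 64.2
```

Call:
play_rows --pt "-0.15 -0.35 0 0" --pt "-0.306 -0.695 0 -0.0125" --pt "-0.306 -0.695 0 -0.0125" --pt "-0.306 -0.695 0 -0.0125"

```text
time_s: 22.4
position: [675.4, -141.8, 203.5]
orientation: [3.142, -0.001, 3.009]
wrist_force: [0.3, 1.4, -2.9]
finger_gap: 47.4
grip_force: 64.3
```

```bash
cat >> h.py <<'E'
C=np.array([563.5,-126.5]);a=np.radians(-7.4);ux=np.array([np.cos(a),np.sin(a)]);uy=np.array([-ux[1],ux[0]])
def tr(p): d=np.array(p)[:2]-C; return np.r_[d@ux,d@uy].round(1)
def st():
    s=manip.sense();p=s["position"];print("tcp",p.round(1),"trough",tr(p),"yaw",np.degrees(s["orientation"])[2].round(2),"F",s["wrist_force"].round(1),"M",s["moment"].round(2)); return s
def nuts(cams=("top",)):
    for cn in cams:
        c,R,t=cam(cn)
        for d in finder.pinpoint("walnut0",cn)[:9]:
            p=w(d["centre"],R,t); print(cn,round(d["score"],2),p.round(0),"tr",tr(p))
E
python3 - <<'E'
from h import *
s=st(); print(s["joint_positions"].round(2)); find(["scoop","scoop_lip"])
E
```

```text
tcp [ 675.4 -141.8  203.5] trough [113.   -0.8] yaw 172.39 F [ 0.3  1.4 -2.9] M [ 0.13 -0.04  0.  ]
[ 0.59  0.75 -0.74  1.41  0.52  1.18  1.22]
scene scoop 0.87 [ 646.4 -136.9  117.6] 
top scoop 0.73 [ 647.4 -133.9  121.3] 
top scoop_lip 0.8 [ 619.1 -135.2  112.9]
```

Call:
play_rows --pt "0 0.007 0.25 0" --pt "0 0.007 0.45 0" --pt "0 0.007 0.6 0" --pt "0 0.007 0.66 0" --pt "0 0.007 0.66 0"

```text
time_s: 23.2
position: [675.4, -139.1, 124.3]
orientation: [3.141, -0.001, 3.013]
wrist_force: [-0.1, -0.9, -2.8]
finger_gap: 46.9
grip_force: 64.2
```

Call:
play_rows --pt "0.06 0 0.02 0" --pt "0.12 0 0.04 0" --pt "0.18 0 0.06 0" --pt "0.24 0 0.085 0" --pt "0.24 0 0.085 0"

```text
time_s: 23.7
position: [660.0, -136.1, 126.9]
orientation: [3.141, 0.03, 3.013]
wrist_force: [10.3, 0.4, 22.7]
finger_gap: 47.1
grip_force: 66.7
```

Run:
```python
from h import *
s=st(); nuts(); nuts(("scene",)); snap("top","k.png",(310,180,410,320))
```

```text
tcp [ 660.  -136.1  126.9] trough [96.9  2.9] yaw 172.64 F [10.3  0.4 22.7] M [-0.52 -2.15  0.23]
top 0.63 [ 491. -109.   31.] tr [-74.6   8.2]
top 0.57 [ 491. -137.   28.] tr [-70.5 -19.9]
top 0.57 [ 564. -142.   30.] tr [  2.4 -15.7]
top 0.53 [ 530. -100.   33.] tr [-36.8  22.1]
top 0.48 [ 528. -148.   26.] tr [-32.2 -25.5]
top 0.48 [ 572. -109.   29.] tr [ 5.8 18.5]
top 0.41 [ 591. -157.   30.] tr [ 31.3 -26.7]
scene 0.59 [488. 375.   3.] tr [-139.5  487.2]
scene 0.57 [490. -98.  28.] tr [-76.4  18.9]
scene 0.5 [732. 261.   2.] tr [116.8 405.5]
scene 0.45 [ 571. -104.   30.] tr [ 4.2 23. ]
scene 0.39 [531. -96.  30.] tr [-36.7  26.4]
```

View pics/k.png

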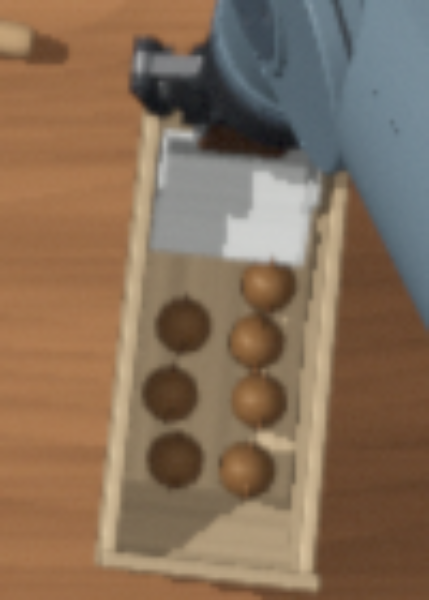

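Call:
play_rows --pt "-0.1 0 -0.2 0" --pt "-0.1 0 -0.4 0" --pt "-0.1 0 -0.5 0" --pt "-0.1 0 -0.5 0"

```text
time_s: 24.35
position: [660.2, -137.2, 177.4]
orientation: [-3.141, 0.004, 3.012]
wrist_force: [0.1, -0.3, -2.1]
finger_gap: 47.1
grip_force: 64.4
```

Call:
play_rows --pt "0 0 0 0" --pt "0 0 0 0" --pt "0 0 0 0" --pt "0 0 0 0" --pt "0 0 0 0" --jaw 0.562

```text
time_s: 24.85
position: [658.9, -137.2, 174.4]
orientation: [3.142, -0.001, 3.013]
wrist_force: [-0.5, -0.3, -1.3]
finger_gap: 47.7
grip_force: 5.0
```

Run:
```python
from h import *
s=st();print(s["grip_force"]); find(["scoop","scoop_lip"]); find(["scoop"],kind="find_in")
```

```text
tcp [ 658.9 -137.2  174.4] trough [96.   1.7] yaw 172.61 F [-0.5 -0.3 -1.3] M [ 0.   -0.06  0.04]
4.983140230178833
scene scoop 0.18 [ 509.5 -346.8   94.3] 
scene scoop_lip 0.38 [529.3 -96.3  27.9] 
top scoop 0.88 [ 629.8 -137.6   88.8] 
top scoop_lip 0.67 [ 602.3 -129.    88.1] 
scene scoop 0.77 [ 661.5 -132.   136.3] 
top scoop 0.71 [ 639.9 -139.    93.2]
```

Call:
play_rows --pt "0.2 0 0 0" --pt "0.45 0 0 0" --pt "0.65 0 0 0" --pt "0.65 0 0 0" --jaw 0.558

```text
time_s: 25.75
position: [578.6, -127.1, 174.6]
orientation: [-3.14, -0.003, 3.013]
wrist_force: [0.7, 0.2, -2.6]
finger_gap: 48.1
grip_force: 11.7
```

Call:
play_rows --pt "0.2 -0.014 0 0" --pt "0.45 -0.014 0 0" --pt "0.65 -0.014 0 0" --pt "0.65 -0.014 0 0" --pt "0.65 -0.014 0 0"

```text
time_s: 26.25
position: [505.1, -119.1, 175.4]
orientation: [-3.141, 0.002, 3.012]
wrist_force: [0.8, -0.9, -1.9]
finger_gap: 47.7
grip_force: 11.8
```

Call:
play_rows --pt "0.08 0 0 0" --pt "0.16 0 -0.03 0" --pt "0.24 0 -0.06 0" --pt "0.32 0 -0.09 0" --pt "0.36 0 -0.1 0"

```text
time_s: 26.75
position: [460.8, -113.1, 187.5]
orientation: [-3.141, 0.001, 3.013]
wrist_force: [-0.2, 0.2, -4.1]
finger_gap: 48.0
grip_force: 11.7
```

Run:
```python
from h import *
s=st();print(s["grip_force"]); find(["scoop","scoop_lip"]); find(["scoop"],kind="find_in",cams=("top",))
```

```text
tcp [ 460.8 -113.1  187.5] trough [-103.6    0. ] yaw 172.61 F [-0.2  0.2 -4.1] M [ 0.11 -0.39 -0.  ]
11.666982024908066
scene scoop 0.88 [ 465.6 -116.3   92.8] 
scene scoop_lip 0.78 [ 438.  -107.5   87.3] 
top scoop 0.63 [ 470.4 -115.1   97. ] 
top scoop_lip 0.67 [ 442.2 -110.8   83.4] 
top scoop 0.42 [ 587.  -149.6   40.3]
```

Call:
play_rows --pt "-0.05 0 0 0" --pt "-0.1 0 0 0" --pt "-0.1 0 0 0" --pt "-0.1 0 0 0" --jaw 0.55

```text
time_s: 27.55
position: [473.5, -114.7, 186.8]
orientation: [3.141, -0.0, 3.013]
wrist_force: [0.1, -0.1, -2.6]
finger_gap: 47.9
grip_force: 33.7
```

Call:
play_rows --pt "-0.3 0 0 0" --pt "-0.6 0 0 0" --pt "-0.71 0 0 0" --pt "-0.71 0 0 0"

```text
time_s: 27.95
position: [559.4, -125.6, 186.7]
orientation: [3.14, 0.001, 3.012]
wrist_force: [0.8, 0.6, -1.6]
finger_gap: 47.5
grip_force: 34.1
```

Call:
play_rows --pt "-0.3 0 0 0" --pt "-0.6 0 0 0" --pt "-0.71 0 0 0" --pt "-0.71 0 0 0" --pt "-0.71 0 0 0"

```text
time_s: 28.45
position: [640.9, -136.4, 186.4]
orientation: [-3.142, -0.002, 3.013]
wrist_force: [-0.3, -0.8, -1.9]
finger_gap: 47.5
grip_force: 34.1
```

Run:
```python
from h import *
s=st();print(s["grip_force"]); find(["scoop","scoop_lip"]);nuts()
```

```text
tcp [ 640.9 -136.4  186.4] trough [78.   0.2] yaw 172.63 F [-0.3 -0.8 -1.9] M [ 0.03 -0.01 -0.06]
34.13622558116913
scene scoop 0.92 [ 643.1 -136.5   96.5] 
scene scoop_lip 0.55 [732.5 260.7   2.6] 
top scoop 0.71 [ 645.2 -139.3   94.1] 
top scoop_lip 0.68 [ 617.9 -136.3   84.2] 
top 0.72 [ 558. -148.   29.] tr [ -3.  -21.6]
top 0.68 [737. 255.   4.] tr [122.6 400.2]
top 0.67 [ 571. -108.   31.] tr [ 4.8 19.5]
top 0.63 [533. -99.  28.] tr [-34.1  23.6]
top 0.61 [ 525. -147.   25.] tr [-35.4 -24.8]
top 0.59 [ 492. -106.   31.] tr [-73.8  10.9]
top 0.52 [ 492. -137.   29.] tr [-69.3 -19.6]
top 0.47 [ 589. -157.   29.] tr [ 29.1 -27.1]
```

Call:
play_rows --pt "0 0 0.2 0" --pt "0 0 0.4 0" --pt "0 0 0.54 0" --pt "0 0 0.595 0" --pt "0 0 0.595 0"

```text
time_s: 29.35
position: [641.8, -136.9, 117.0]
orientation: [-3.14, -0.002, 3.012]
wrist_force: [-6.7, 0.3, 10.3]
finger_gap: 47.5
grip_force: 35.6
```

Call:
play_rows --pt "0 0 0.015 0" --pt "0 0 0.03 0" --pt "0 0 0.03 0"

```text
time_s: 29.65
position: [643.2, -137.0, 117.0]
orientation: [-3.139, 0.002, 3.012]
wrist_force: [-12.9, -2.2, 29.9]
finger_gap: 47.5
grip_force: 37.9
```

Run:
```python
from h import *
s=st();print(s["grip_force"]); find(["scoop","scoop_lip"])
```

```text
tcp [ 643.2 -137.   117. ] trough [80.4 -0.1] yaw 172.56 F [-12.9  -2.2  29.9] M [-0.1   2.93 -0.  ]
37.947092056274414
scene scoop 0.65 [ 643.7 -137.2   26.4] 
top scoop 0.9 [ 645.3 -141.8   26. ] 
top scoop_lip 0.64 [ 617.8 -132.    15.4]
```

Call:
play_rows --pt "0.01 0 -0.02 0" --pt "0.03 0 -0.02 0" --pt "0.05 0 -0.01 0" --pt "0.075 0 0.01 0" --pt "0.075 0 0.01 0"

```text
time_s: 30.45
position: [636.2, -135.9, 114.4]
orientation: [-3.141, 0.007, 3.012]
wrist_force: [-3.7, -1.5, 18.9]
finger_gap: 47.6
grip_force: 37.0
```

Run:
```python
from h import *
s=st();find(["scoop","scoop_lip"],cams=("top",)); nuts()
```

```text
tcp [ 636.2 -135.9  114.4] trough [73.3  0. ] yaw 172.58 F [-3.7 -1.5 18.9] M [-0.23  0.38 -0.04]
top scoop 0.63 [ 644.8 -138.1   23.4] 
top scoop_lip 0.85 [ 615.5 -133.4   14.1] 
top 0.68 [ 493. -105.   34.] tr [-72.3  12.4]
top 0.66 [ 493. -137.   31.] tr [-68.5 -19.6]
top 0.66 [ 527. -149.   27.] tr [-33.4 -27.4]
top 0.6 [531. -99.  31.] tr [-35.9  22.8]
top 0.57 [ 590. -157.   32.] tr [ 29.9 -26.9]
top 0.45 [ 557. -146.   31.] tr [ -4.1 -20. ]
```

Call:
play_rows --pt "0.03 0 0 0" --pt "0.06 0 0 0" --pt "0.09 0 0 0" --pt "0.12 0 0 0" --pt "0.15 0 0.005 0"

```text
time_s: 31.2
position: [620.1, -133.5, 113.4]
orientation: [3.141, 0.01, 3.012]
wrist_force: [5.0, -1.3, 13.9]
finger_gap: 47.8
grip_force: 36.5
```

Run:
```python
from h import *
s=st();find(["scoop","scoop_lip"],cams=("top",)); nuts();snap("top","l.png",(310,180,410,320))
```

```text
tcp [ 620.1 -133.5  113.4] trough [57.1  0.3] yaw 172.59 F [ 5.  -1.3 13.9] M [-0.52 -1.37 -0.03]
top scoop 0.77 [ 640.  -139.    24.5] 
top scoop_lip 0.71 [ 614.1 -133.9    8.9] 
top 0.68 [ 491. -102.   33.] tr [-75.   14.8]
top 0.61 [ 529. -101.   31.] tr [-37.3  21.3]
top 0.58 [ 570. -107.   31.] tr [ 3.7 20. ]
top 0.53 [ 526. -148.   28.] tr [-34.  -26.6]
top 0.5 [ 585. -154.   31.] tr [ 24.8 -24.7]
top 0.47 [ 495. -138.   31.] tr [-66.4 -20.2]
top 0.46 [ 558. -147.   32.] tr [ -3.2 -21.2]
```

View pics/l.png

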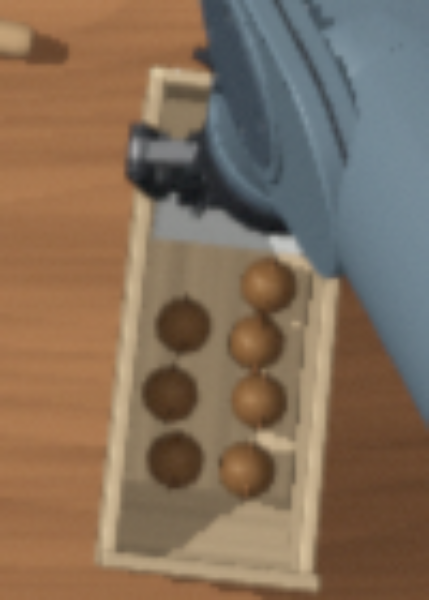

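Call:
play_rows --pt "-0.05 0 0 0" --pt "-0.1 0 0.0 0" --pt "-0.15 0 -0.0 0" --pt "-0.19 0 0 0" --pt "-0.19 0 0 0" --jaw 0.552

```text
time_s: 32.0
position: [638.4, -135.9, 113.0]
orientation: [-3.141, -0.0, 3.012]
wrist_force: [-9.3, -0.3, 21.9]
finger_gap: 47.7
grip_force: 37.6
```

Call:
play_rows --pt "0 0 -0.01 0" --pt "0 0 -0.02 0" --pt "0 0 -0.02 0" --jaw 0

```text
time_s: 32.3
position: [638.1, -136.0, 113.1]
orientation: [-3.142, 0.0, 3.013]
wrist_force: [-2.9, 0.3, 7.2]
finger_gap: 47.1
grip_force: 61.9
```

Run:
```python
from h import *
s=st();find(["scoop","scoop_lip"],cams=("top","scene"))
```

```text
tcp [ 638.1 -136.   113.1] trough [75.2  0.2] yaw 172.61 F [-2.9  0.3  7.2] M [-0.01  0.71 -0.01]
top scoop 0.76 [ 640.9 -138.4   23.9] 
top scoop_lip 0.56 [ 614.3 -133.3   14.3] 
scene scoop 0.8 [ 639.8 -136.7   23.7]
```

Call:
play_rows --pt "0.0 0 -0.015 0" --pt "0.06 0 -0.015 0" --pt "0.12 0 -0.015 0" --pt "0.18 0 -0.015 0" --pt "0.18 0 -0.015 0"

```text
time_s: 33.1
position: [615.1, -133.4, 113.9]
orientation: [-3.141, -0.002, 3.013]
wrist_force: [0.2, 0.4, -2.5]
finger_gap: 47.2
grip_force: 61.9
```

Run:
```python
from h import *
s=st();find(["scoop","scoop_lip"],cams=("top","scene"));nuts()
```

```text
tcp [ 615.1 -133.4  113.9] trough [52.  -0.2] yaw 172.62 F [ 0.2  0.4 -2.5] M [ 0.02 -0.02  0.06]
top scoop 0.58 [ 619.2 -136.    23.9] 
top scoop_lip 0.59 [ 546.6 -134.1   29.9] 
scene scoop 0.71 [ 619.2 -131.1   24. ] 
scene scoop_lip 0.31 [ 492.3 -101.4   27.3] 
top 0.71 [ 487. -137.   32.] tr [-74.7 -20.4]
top 0.62 [ 492. -104.   30.] tr [-74.3  13.1]
top 0.6 [ 545. -129.   33.] tr [-17.8  -5.2]
top 0.55 [ 516. -145.   29.] tr [-45.1 -24.6]
top 0.51 [ 562. -159.   31.] tr [  2.8 -32.9]
top 0.49 [ 567. -108.   32.] tr [ 1.  19.1]
top 0.42 [ 530. -101.   28.] tr [-36.3  21. ]
```

Call:
play_rows --pt "0.06 0 0 0" --pt "0.12 0 0 0" --pt "0.18 0 0 0" --pt "0.24 0 0 0" --pt "0.24 0 0 0"

```text
time_s: 34.0
position: [586.8, -129.7, 114.2]
orientation: [-3.141, -0.001, 3.013]
wrist_force: [0.0, 1.0, -2.0]
finger_gap: 47.1
grip_force: 62.0
```

Run:
```python
from h import *
s=st();find(["scoop","scoop_lip"],cams=("top","scene"));nuts()
snap("top","m.png",(310,180,410,320))
```

```text
tcp [ 586.8 -129.7  114.2] trough [23.5 -0.2] yaw 172.62 F [ 0.  1. -2.] M [-0.02  0.06  0.03]
top scoop 0.91 [ 590.4 -132.    24.1] 
top scoop_lip 0.56 [ 562.2 -125.4   16.5] 
scene scoop 0.93 [ 589.3 -130.    24.4] 
scene scoop_lip 0.49 [730.3 260.9   4.4] 
top 0.71 [ 544. -156.   28.] tr [-15.5 -31.8]
top 0.68 [ 516. -148.   27.] tr [-44.3 -27.3]
top 0.54 [521. -92.  26.] tr [-46.7  28.9]
top 0.5 [ 485. -138.   29.] tr [-76.5 -21.6]
top 0.46 [553. -98.  31.] tr [-14.2  27.1]
top 0.43 [ 536. -127.   33.] tr [-27.6  -3.8]
```

View pics/m.png

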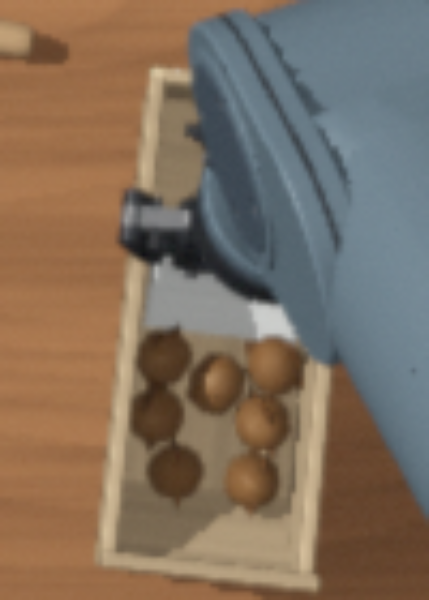

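Call:
play_rows --pt "0 0 0.02 0" --pt "-0.06 0 0.045 0" --pt "-0.117 0 0.075 0" --pt "-0.2 0 0.104 0" --pt "-0.28 0 0.13 0" --jaw 0.557

```text
time_s: 34.95
position: [622.4, -134.1, 99.3]
orientation: [-3.141, 0.0, 3.012]
wrist_force: [-4.4, -0.7, 21.9]
finger_gap: 47.9
grip_force: 30.1
```

Run:
```python
from h import *
s=st();print(s["grip_force"]);find(["scoop","scoop_lip"],cams=("top","scene"))
```

```text
tcp [ 622.4 -134.1   99.3] trough [59.4  0. ] yaw 172.6 F [-4.4 -0.7 21.9] M [-0.04  1.16  0.03]
30.0986248254776
top scoop 0.88 [ 594.  -133.3   14.5] 
top scoop_lip 0.68 [ 565.6 -127.5   10.4] 
scene scoop 0.67 [ 598.3 -128.9   16. ] 
scene scoop_lip 0.8 [ 564.8 -125.6   13.7]
```

Call:
play_rows --pt "0 0 -0.016 0" --pt "0 0 -0.018 0" --pt "0 0 -0.018 0" --jaw 0

```text
time_s: 35.55
position: [620.6, -134.0, 100.1]
orientation: [-3.142, -0.002, 3.013]
wrist_force: [0.2, -0.2, -2.0]
finger_gap: 47.1
grip_force: 61.8
```

Call:
play_rows --pt "0.05 0 0 0" --pt "0.1 0 0 0" --pt "0.15 0 0 0" --pt "0.2 0 0 0" --pt "0.25 0 0 0"

```text
time_s: 36.05
position: [591.0, -130.1, 100.9]
orientation: [-3.141, -0.0, 3.013]
wrist_force: [0.6, -0.1, -2.4]
finger_gap: 47.2
grip_force: 61.9
```

Run:
```python
from h import *
s=st();find(["scoop","scoop_lip"],cams=("top","scene"));nuts()
```

```text
tcp [ 591.  -130.1  100.9] trough [27.7 -0. ] yaw 172.61 F [ 0.6 -0.1 -2.4] M [ 0.02 -0.09 -0.06]
top scoop 0.94 [ 563.2 -129.    16.6] 
top scoop_lip 0.84 [ 535.  -124.9   13.3] 
scene scoop 0.71 [ 560.3 -124.4   16. ] 
top 0.65 [ 566. -147.   39.] tr [  4.8 -19.8]
top 0.56 [ 521. -155.   28.] tr [-38.8 -33.4]
top 0.55 [ 484. -114.   30.] tr [-80.6   2.3]
top 0.53 [513. -92.  29.] tr [-54.1  27.8]
top 0.5 [ 491. -142.   28.] tr [-70.  -24.9]
top 0.45 [ 548. -100.   35.] tr [-18.8  24.7]
top 0.42 [ 522. -119.   31.] tr [-41.8   2.4]
```

Call:
play_rows --pt "0.04 0 0.006 0" --pt "0.08 0 0.006 0" --pt "0.12 0 0.006 0" --pt "0.16 0 0.006 0" --pt "0.2 0 0.006 0"

```text
time_s: 36.95
position: [567.3, -127.1, 100.1]
orientation: [-3.141, -0.0, 3.013]
wrist_force: [1.5, -0.6, -3.1]
finger_gap: 47.4
grip_force: 62.2
```

Run:
```python
from h import *
s=st();find(["scoop","scoop_lip"],cams=("top","scene"));nuts(); snap("top","n.png",(310,180,410,320))
```

```text
tcp [ 567.3 -127.1  100.1] trough [ 3.9 -0.1] yaw 172.61 F [ 1.5 -0.6 -3.1] M [-0.16 -0.27 -0.04]
top scoop 0.51 [ 540.  -124.1   16.9] 
top scoop_lip 0.56 [ 509.4 -119.6   14. ] 
scene scoop 0.62 [ 539.6 -120.2   16.8] 
scene scoop_lip 0.71 [ 493.3 -400.8    2.9] 
top 0.73 [ 544. -101.   36.] tr [-23.   22.9]
top 0.56 [ 542. -142.   35.] tr [-18.9 -17.9]
top 0.55 [ 516. -120.   37.] tr [-47.5   0. ]
top 0.53 [ 509. -153.   35.] tr [-50.5 -33. ]
top 0.5 [ 480. -114.   33.] tr [-84.1   1.5]
top 0.48 [ 481. -140.   32.] tr [-80.3 -23.6]
top 0.41 [509. -93.  33.] tr [-57.9  26.2]
```

View pics/n.png

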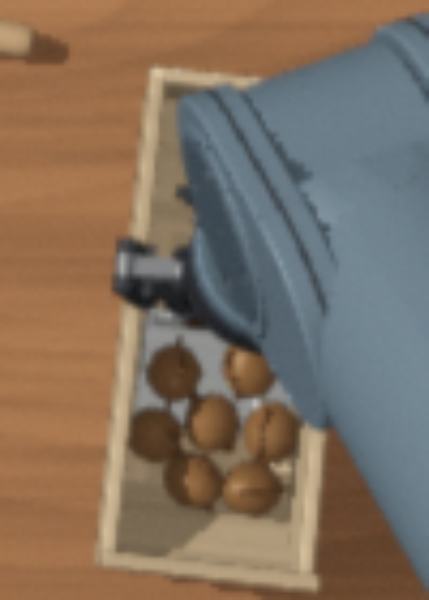

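Call:
play_rows --pt "0.03 0 0 0" --pt "0.06 0 0 0" --pt "0.09 0 0 0" --pt "0.12 0 0 0" --pt "0.12 0 0 0"

```text
time_s: 37.9
position: [552.8, -125.1, 100.1]
orientation: [-3.141, -0.001, 3.013]
wrist_force: [-0.2, -0.1, -2.7]
finger_gap: 47.0
grip_force: 62.2
```

Run:
```python
from h import *
s=st();find(["scoop","scoop_lip"],cams=("top","scene"));nuts()
```

```text
tcp [ 552.8 -125.1  100.1] trough [-10.7   0. ] yaw 172.61 F [-0.2 -0.1 -2.7] M [-0.01 -0.08 -0.01]
top scoop 0.74 [ 522.1 -124.7   14.6] 
top scoop_lip 0.47 [ 495.9 -119.3   14.6] 
scene scoop 0.87 [ 523.3 -121.9   13.3] 
top 0.71 [502. -93.  35.] tr [-65.1  25.7]
top 0.7 [535. -99.  35.] tr [-31.7  23.6]
top 0.69 [ 663. -356.    6.] tr [ 128.5 -214.7]
top 0.61 [ 501. -149.   40.] tr [-58.8 -30.7]
top 0.56 [ 507. -121.   37.] tr [-56.3  -1.5]
top 0.47 [ 475. -114.   42.] tr [-89.1   1.4]
top 0.43 [ 530. -139.   36.] tr [-31.7 -16.8]
```

Call:
play_rows --pt "0.03 0 0 0" --pt "0.05 0 0 0" --pt "0.05 0 -0.02 0" --pt "0.05 0 -0.06 0" --pt "0.05 0 -0.1 0"

```text
time_s: 38.8
position: [547.5, -124.4, 112.5]
orientation: [-3.142, -0.0, 3.013]
wrist_force: [-0.0, 0.1, -2.3]
finger_gap: 47.1
grip_force: 62.2
```

Call:
play_rows --pt "0 0 -0.06 0" --pt "0 0 -0.12 0" --pt "0 0 -0.18 0" --pt "0 0 -0.24 0" --pt "0 0 -0.24 0"

```text
time_s: 39.3
position: [548.4, -124.5, 142.2]
orientation: [-3.141, 0.002, 3.012]
wrist_force: [1.0, -0.1, -2.7]
finger_gap: 47.2
grip_force: 62.4
```

Run:
```python
from h import *
s=st();find(["scoop","scoop_lip"],cams=("top","scene"));nuts(("top","scene"))
a=read_camera("top")["image"][200:320,320:400];b=read_camera("scene")["image"][180:300,220:340]
o=np.zeros((600,800,3),np.uint8)
o[:600,:400]=cv2.resize(a,(400,600));o[:400,400:]=cv2.resize(b,(400,400))
cv2.imwrite("pics/o.png",o[:,:,::-1])
```

```text
tcp [ 548.4 -124.5  142.2] trough [-15.2   0. ] yaw 172.6 F [ 1.  -0.1 -2.7] M [ 0.   -0.16  0.03]
top scoop_lip 0.84 [ 489.3 -118.5   57.6] 
scene scoop 0.96 [ 517.9 -118.8   54.3] 
scene scoop_lip 0.93 [ 489.9 -115.9   58.7] 
top 0.59 [505. -95.  33.] tr [-62.5  23.9]
top 0.48 [ 524. -137.   74.] tr [-37.9 -15.5]
top 0.44 [ 527. -102.   76.] tr [-39.1  19.3]
top 0.35 [ 496. -149.   28.] tr [-63.9 -31. ]
scene 0.57 [ 523. -121.   28.] tr [-40.9   0.2]
scene 0.45 [ 590. -153.   27.] tr [ 29.5 -22.9]
scene 0.44 [ 506. -148.   27.] tr [-54.7 -28.6]
scene 0.42 [ 550. -103.   30.] tr [-16.3  21.4]
```

View pics/o.png

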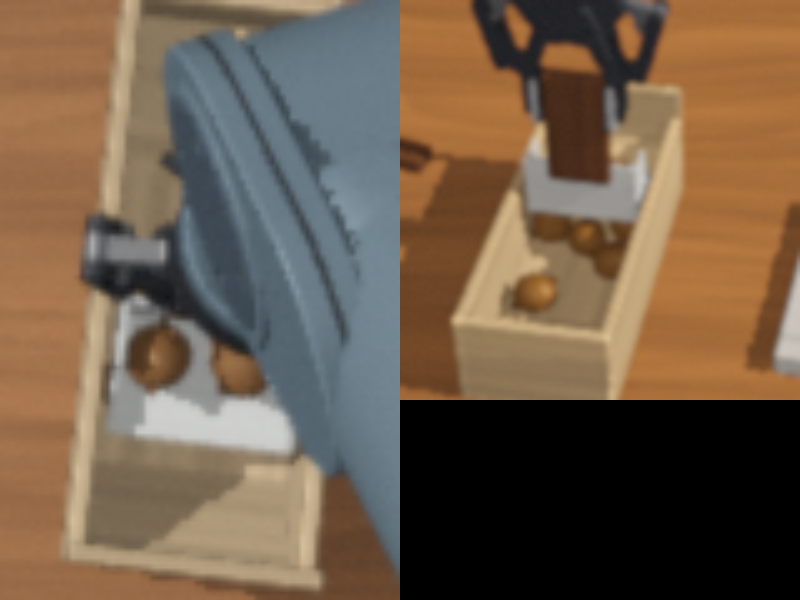

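Call:
play_rows --pt "0 0 -0.1 0" --pt "0 0 -0.2 0" --pt "0 0 -0.3 0" --pt "0 0 -0.4 0" --pt "0 0 -0.46 0"

```text
time_s: 40.4
position: [548.3, -124.5, 198.0]
orientation: [-3.141, 0.002, 3.012]
wrist_force: [0.4, 0.6, -2.2]
finger_gap: 47.1
grip_force: 62.3
```

Call:
play_rows --pt "0.04 0 0 0" --pt "0.1 0 0 0" --pt "0.16 0 0 0" --pt "0.22 0 0 0" --pt "0.27 0 0 0"

```text
time_s: 40.9
position: [514.3, -120.2, 195.7]
orientation: [-3.141, -0.001, 3.013]
wrist_force: [0.6, 0.1, -2.5]
finger_gap: 47.2
grip_force: 62.4
```

Call:
play_rows --pt "0.05 0 0 0" --pt "0.1 0 0 0" --pt "0.15 0 0 0" --pt "0.19 0 0 0" --pt "0.22 0 0 0"

```text
time_s: 41.4
position: [488.9, -116.8, 196.1]
orientation: [-3.141, -0.0, 3.013]
wrist_force: [0.3, 0.1, -2.7]
finger_gap: 47.6
grip_force: 62.4
```

Run:
```python
from h import *
s=st();find(["scoop","scoop_lip"],cams=("top","scene"));nuts(("top","scene"))
```

```text
tcp [ 488.9 -116.8  196.1] trough [-75.2  -0. ] yaw 172.61 F [ 0.3  0.1 -2.7] M [-0.02 -0.05 -0.01]
top scoop 0.75 [ 457.  -118.3  113.9] 
top scoop_lip 0.93 [ 429.7 -112.9  109.4] 
scene scoop 0.93 [ 459.6 -110.1  111.1] 
scene scoop_lip 0.8 [ 427.6 -105.5  112.6] 
top 0.58 [473. -95. 131.] tr [-94.2  19.1]
top 0.56 [523. -95.  29.] tr [-44.   26.2]
top 0.49 [ 575. -103.   32.] tr [ 8.4 24.7]
scene 0.67 [525. -88.  26.] tr [-43.1  33.6]
scene 0.67 [ 507. -351.   97.] tr [ -26.8 -229.4]
scene 0.65 [ 554. -122.   30.] tr [-9.8  2.9]
scene 0.6 [ 612. -156.   29.] tr [ 51.9 -22.7]
scene 0.56 [ 578. -102.   29.] tr [11.1 26.4]
scene 0.44 [ 533. -152.   26.] tr [-26.8 -29.6]
```

Call:
play_rows --pt "0 0 0.04 0" --pt "0 0 0.08 0" --pt "0 0 0.12 0" --pt "0 0 0.16 0" --pt "0 0 0.2 0" --jaw 0.558

```text
time_s: 42.4
position: [499.3, -118.1, 177.4]
orientation: [-3.141, 0.02, 3.012]
wrist_force: [14.3, -4.2, 26.8]
finger_gap: 47.8
grip_force: 24.6
```

Run:
```python
from h import *
s=st();print(s["grip_force"]);find(["scoop","scoop_lip"],cams=("top","scene"));nuts(("top",))
```

```text
tcp [ 499.3 -118.1  177.4] trough [-64.8   0.1] yaw 172.6 F [14.3 -4.2 26.8] M [-0.98 -2.67  0.06]
24.624617099761963
top scoop 0.84 [ 461.8 -115.4  103.2] 
top scoop_lip 0.81 [ 430.8 -110.7   98. ] 
scene scoop 0.87 [ 456.  -109.6   98.2] 
scene scoop_lip 0.67 [ 431.4 -108.2  101.5] 
top 0.55 [ 576. -103.   33.] tr [ 9.9 24.5]
top 0.54 [ 614. -151.   29.] tr [ 53.5 -17.4]
top 0.54 [527. -95.  25.] tr [-40.3  26.3]
top 0.52 [477. -92. 119.] tr [-90.4  23.5]
```

Call:
play_rows --pt "-0.04 0 0 0" --pt "-0.08 0 0 0" --pt "-0.12 0 0 0" --pt "-0.16 0 0 0" --pt "-0.16 0 0 0" --jaw 0.559

```text
time_s: 43.3
position: [508.4, -119.3, 171.7]
orientation: [3.141, -0.001, 3.013]
wrist_force: [0.2, -0.3, 1.6]
finger_gap: 47.8
grip_force: 17.0
```

Run:
```python
from h import *
s=st();print(s["grip_force"]);find(["scoop","scoop_lip"],cams=("top","scene"));nuts(("top",))
```

```text
tcp [ 508.4 -119.3  171.7] trough [-55.5   0. ] yaw 172.61 F [ 0.2 -0.3  1.6] M [-0.14  0.1   0.06]
16.966861188411713
top scoop 0.76 [ 462.8 -115.9   96.5] 
top scoop_lip 0.94 [ 432.1 -112.   100. ] 
scene scoop 0.88 [ 461.5 -112.8   97. ] 
scene scoop_lip 0.64 [ 430.  -108.9  102. ] 
top 0.69 [ 576. -102.   32.] tr [ 9.7 25.6]
top 0.49 [479. -96. 115.] tr [-88.1  19.6]
top 0.49 [ 474. -132.  115.] tr [-88.1 -16.7]
```

Call:
play_rows --pt "0 0 -0.04 0" --pt "0 0 -0.12 0" --pt "0 0 -0.22 0" --pt "0 0 -0.32 0" --pt "0 0 -0.36 0" --jaw 0

```text
time_s: 44.2
position: [509.3, -119.4, 217.3]
orientation: [-3.141, 0.003, 3.013]
wrist_force: [1.0, 1.1, -2.9]
finger_gap: 47.5
grip_force: 62.1
```

Call:
play_rows --pt "0 0.06 0 0" --pt "0 0.18 0 0" --pt "0 0.35 0 0" --pt "0 0.55 0 0" --pt "0 0.75 0 0"

```text
time_s: 44.7
position: [519.5, -27.8, 214.8]
orientation: [3.141, -0.001, 3.013]
wrist_force: [-0.2, 0.3, -2.7]
finger_gap: 47.1
grip_force: 62.1
```

Call:
play_rows --pt "0.02 0.2 0 0" --pt "0.04 0.4 0 0" --pt "0.06 0.6 0 0" --pt "0.07 0.8 0 0" --pt "0.08 1 0 0"

```text
time_s: 45.2
position: [525.0, 92.6, 214.8]
orientation: [3.141, -0.001, 3.014]
wrist_force: [-0.2, 0.3, -2.9]
finger_gap: 47.1
grip_force: 62.1
```

Call:
play_rows --pt "0.02 0.2 0 0" --pt "0.04 0.4 0 0" --pt "0.06 0.6 0 0" --pt "0.07 0.8 0 0" --pt "0.08 1 0 0"

```text
time_s: 45.7
position: [530.6, 212.7, 214.7]
orientation: [-3.141, -0.001, 3.014]
wrist_force: [0.4, -1.1, -2.3]
finger_gap: 47.1
grip_force: 62.1
```

Call:
play_rows --pt "0.02 0.2 0 0" --pt "0.04 0.4 0 0" --pt "0.06 0.6 0 0" --pt "0.07 0.77 0 0" --pt "0.08 0.9 0 0"

```text
time_s: 46.2
position: [534.4, 321.7, 214.6]
orientation: [3.141, -0.002, 3.015]
wrist_force: [-0.2, 0.1, -2.4]
finger_gap: 47.3
grip_force: 62.2
```

Call:
play_rows --pt "0 0.12 0 0" --pt "0 0.25 0 -0.02" --pt "0 0.37 0 -0.04" --pt "0 0.46 0 -0.06" --pt "0 0.5 0 -0.086"

```text
time_s: 46.7
position: [542.8, 380.3, 214.8]
orientation: [3.141, -0.001, -2.996]
wrist_force: [0.5, 1.1, -2.2]
finger_gap: 47.2
grip_force: 62.2
```

```bash
cat >> h.py <<'E'
def fr(p,o=(486.5,370),yaw=8):
    a=np.radians(yaw); d=np.array(p)[:2]-np.array(o); return np.array([d[0]*np.cos(a)+d[1]*np.sin(a),-d[0]*np.sin(a)+d[1]*np.cos(a)]).round(1)
def allnuts(cams=("top","scene")):
    for cn in cams:
        c,R,t=cam(cn)
        for d in finder.pinpoint("walnut0",cn)[:10]:
            p=w(d["centre"],R,t); print(cn,round(d["score"],2),p.round(0),"tr",tr(p),"fr",fr(p))
E
python3 - <<'E'
from h import *
s=st();print(fr(s["position"]));find(["scoop","scoop_lip","frame"]);allnuts()
im=read_camera("top")["image"]; np.save("top.npy",im)
# frame orientation from corners of light wood: rim rectangle
hsv=cv2.cvtColor(im,cv2.COLOR_RGB2HSV)
print(hsv[300,118],hsv[300,150],hsv[350,150])
E
```

```text
tcp [542.8 380.3 214.8] trough [-85.8 499.9] yaw -171.66 F [ 0.5  1.1 -2.2] M [ 0.01 -0.12  0.01]
[57.2  2.4]
scene scoop 0.75 [498.7 376.8 136.9] 
scene scoop_lip 0.55 [465.8 372.3 143.8] 
scene frame 0.64 [485.6 375.2   3.9] 
top scoop 0.92 [496.  367.9 139.7] 
top frame 0.93 [482.8 369.1  -0.5] 
top 0.7 [ 614. -152.   30.] tr [ 53.3 -19. ] fr [  53.5 -534.9]
top 0.66 [512. 352. 156.] tr [-112.3  467.9] fr [ 23.2 -21.4]
top 0.6 [ 576. -106.   32.] tr [ 9.9 22.4] fr [  22.7 -483.4]
top 0.59 [ 481. -120.   12.] tr [-83.1  -4.7] fr [ -74.2 -484.9]
top 0.51 [524. -93.  31.] tr [-43.5  27.8] fr [ -27.4 -464. ]
top 0.5 [ 551. -126.   31.] tr [-12.1  -0.7] fr [  -4.8 -499.9]
top 0.47 [ 533. -155.   29.] tr [-26.1 -32.6] fr [ -26.7 -526.9]
scene 0.59 [ 532. -147.   27.] tr [-28.6 -24.8] fr [ -27.  -518.7]
scene 0.57 [576. -98.  26.] tr [ 8.9 30.3] fr [  23.8 -475.5]
scene 0.53 [516. 356. 158.] tr [-109.3  472. ] fr [ 27.1 -18.3]
scene 0.52 [524. -88.  29.] tr [-44.2  33.2] fr [ -26.6 -458.6]
scene 0.5 [ 607. -152.   30.] tr [ 46.9 -19.7] fr [  47.1 -533.8]
scene 0.43 [ 553. -122.   26.] tr [-11.2   3.4] fr [  -2.7 -496.2]
[102  61 118] [101  54  80] [101  58 131]
```

Call:
play_rows --pt "0 0 0.08 0" --pt "0 0 0.2 0" --pt "0 0 0.34 0" --pt "0 0 0.48 0" --pt "0 0 0.6 0"

```text
time_s: 47.85
position: [543.3, 377.6, 140.8]
orientation: [-3.141, -0.002, -3.0]
wrist_force: [0.5, 0.4, -3.6]
finger_gap: 47.6
grip_force: 62.4
```

Call:
play_rows --pt "0 0 0.1 0" --pt "0 0 0.2 0" --pt "0 0 0.29 0" --pt "0 0 0.36 0" --pt "0 0 0.38 0"

```text
time_s: 48.35
position: [543.6, 377.9, 96.6]
orientation: [-3.141, -0.001, -3.0]
wrist_force: [1.0, 0.0, -2.9]
finger_gap: 47.5
grip_force: 62.4
```

Run:
```python
from h import *
s=st();print(fr(s["position"]));find(["scoop","scoop_lip","frame"])
```

```text
tcp [543.6 377.9  96.6] trough [-84.7 497.6] yaw -171.91 F [ 1.   0.  -2.9] M [ 0.05 -0.1   0.01]
[57.6 -0.2]
scene scoop 0.96 [497.3 373.3  21.5] 
scene scoop_lip 0.58 [467.7 372.1  28.2] 
scene frame 0.93 [485.5 377.3   6.5] 
top frame 0.36 [524.2 -94.3  31.2]
```

Call:
play_rows --pt "0 0 0.035 0" --pt "0 0 0.05 0" --pt "0.05 0 0.05 0" --pt "0.1 0 0.04 0" --pt "0.155 0 0.03 0" --jaw 0.56

```text
time_s: 49.25
position: [524.6, 375.7, 94.2]
orientation: [3.141, -0.0, -3.0]
wrist_force: [0.1, -0.3, -2.6]
finger_gap: 47.9
grip_force: 11.4
```

Call:
play_rows --pt "0.05 0 -0.01 0" --pt "0.1 0 -0.03 0" --pt "0.15 0 -0.045 0" --pt "0.2 0 -0.06 0" --pt "0.25 0 -0.07 0"

```text
time_s: 49.75
position: [495.4, 371.4, 102.8]
orientation: [3.141, 0.0, -3.001]
wrist_force: [-0.7, 0.5, -2.7]
finger_gap: 48.1
grip_force: 11.4
```

Run:
```python
from h import *
s=st();print(s["grip_force"],fr(s["position"]));find(["scoop","scoop_lip","frame"]);allnuts()
```

```text
tcp [495.4 371.4 102.8] trough [-131.7  484.9] yaw -171.92 F [-0.7  0.5 -2.7] M [ 0.03 -0.09 -0.03]
11.447171419858932 [9.  0.1]
scene scoop 0.55 [449.1 367.3  25.5] 
scene scoop_lip 0.96 [418.4 364.3  31.5] 
scene frame 0.82 [484.6 374.2   2.8] 
top scoop 0.69 [526.1 -96.1  31.5] 
top frame 0.9 [486.4 368.   -2. ] 
top 0.68 [ 540. -152.   26.] tr [-20.1 -28.2] fr [ -19.7 -524.2]
top 0.67 [525. -94.  29.] tr [-41.9  27.5] fr [ -25.9 -464.8]
top 0.64 [ 614. -153.   30.] tr [ 53.1 -20. ] fr [  53.  -535.7]
top 0.51 [ 554. -123.   35.] tr [-10.4   2.4] fr [  -2.2 -497.3]
top 0.49 [ 580. -103.   35.] tr [13.2 24.9] fr [  26.5 -481.9]
top 0.48 [ 565. -126.   -4.] tr [1.9 0.4] fr [   9.  -502.5]
scene 0.69 [451. 365.  24.] tr [-175.3  472.7] fr [-36.3  -0.1]
scene 0.52 [ 609. -157.   26.] tr [ 49.1 -24.1] fr [  48.1 -538.6]
scene 0.52 [522. -92.  28.] tr [-46.1  29. ] fr [ -29.6 -462.2]
scene 0.5 [ 553. -120.   29.] tr [-11.6   5.1] fr [  -2.7 -494.4]
scene 0.47 [ 576. -100.   30.] tr [ 8.7 28.3] fr [  23.1 -477.4]
scene 0.47 [ 535. -151.   29.] tr [-25.  -28.3] fr [ -24.4 -523. ]
scene 0.38 [467. 350.  46.] tr [-157.3  460. ] fr [-22.3 -17.2]
```

Call:
play_rows --pt "0 0 0.04 0" --pt "0.02 0 0.08 0" --pt "0.07 0 0.075 0" --pt "0.12 0 0.065 0" --pt "0.175 0 0.05 0"

```text
time_s: 50.85
position: [474.6, 368.6, 96.9]
orientation: [3.141, 0.001, -3.0]
wrist_force: [2.5, -0.3, -1.1]
finger_gap: 47.7
grip_force: 11.6
```

Run:
```python
from h import *
s=st();print(s["grip_force"],fr(s["position"]));find(["scoop","scoop_lip","frame"])
```

```text
tcp [474.6 368.6  96.9] trough [-151.9  479.5] yaw -171.9 F [ 2.5 -0.3 -1.1] M [ 0.03 -0.45  0.06]
11.566211432218552 [-11.9   0.2]
scene scoop 0.81 [444.2 364.8  16.8] 
scene scoop_lip 0.83 [413.2 362.7  16.9] 
scene frame 0.84 [486.9 375.    3.2] 
top scoop 0.52 [445.9 361.5  15.8] 
top scoop_lip 0.54 [ 505.9 -355.3   94.6] 
top frame 0.7 [481.1 371.6  -0.9]
```

Call:
play_rows --pt "0.08 0 -0.03 0" --pt "0.16 0 -0.06 0" --pt "0.24 0 -0.085 0" --pt "0.32 0 -0.105 0" --pt "0.38 0 -0.12 0"

```text
time_s: 51.75
position: [428.6, 361.9, 111.1]
orientation: [-3.142, -0.0, -3.0]
wrist_force: [0.9, 0.6, -4.0]
finger_gap: 47.9
grip_force: 11.4
```

Run:
```python
from h import *
s=st();print(s["grip_force"],fr(s["position"]));find(["scoop","scoop_lip","frame"]);allnuts(("scene",))
```

```text
tcp [428.6 361.9 111.1] trough [-196.7  466.9] yaw -171.88 F [ 0.9  0.6 -4. ] M [ 0.08 -0.46  0.03]
11.401636451482773 [-58.5   0. ]
scene scoop 0.69 [445.  365.2  23.2] 
scene scoop_lip 0.97 [418.2 364.7  14.8] 
scene frame 0.93 [484.4 374.7   3. ] 
top scoop 0.89 [448.2 361.5  22.6] 
top scoop_lip 0.52 [449.4 361.6  27.9] 
top frame 0.88 [485.6 369.6  -1.7] 
scene 0.67 [ 552. -124.   25.] tr [-12.2   1.3] fr [  -4.3 -497.9]
scene 0.62 [523. -88.  27.] tr [-45.4  33.3] fr [ -27.8 -458.3]
scene 0.52 [ 613. -155.   28.] tr [ 52.4 -21.7] fr [  51.9 -537.3]
scene 0.5 [ 535. -153.   29.] tr [-25.3 -30.4] fr [ -25.3 -524.9]
scene 0.38 [576. -98.  25.] tr [ 9.2 29.6] fr [  23.9 -476.3]
```

Call:
play_rows --pt "0 0 -0.01 0" --pt "-0.05 0 -0.02 0" --pt "-0.13 0 -0.02 0" --pt "-0.23 0 -0.02 0" --pt "-0.33 0 -0.02 0" --jaw 0.55

```text
time_s: 52.75
position: [470.5, 367.6, 113.3]
orientation: [-3.142, 0.0, -3.001]
wrist_force: [0.3, -0.1, -1.4]
finger_gap: 47.4
grip_force: 34.3
```

Call:
play_rows --pt "-0.08 0 0 0" --pt "-0.15 0 0 0" --pt "-0.15 0 0 0" --pt "-0.15 0 0 0" --pt "-0.15 0 0 0"

```text
time_s: 53.25
position: [486.1, 370.2, 113.3]
orientation: [-3.141, -0.001, -3.0]
wrist_force: [-0.1, 0.6, -2.1]
finger_gap: 47.6
grip_force: 34.3
```

Run:
```python
from h import *
s=st();print(s["grip_force"],fr(s["position"]));find(["scoop","scoop_lip","frame"]);allnuts(("scene","top"))
```

```text
tcp [486.1 370.2 113.3] trough [-140.7  482.6] yaw -171.87 F [-0.1  0.6 -2.1] M [-0.02  0.05  0.03]
34.29755508899689 [-0.3  0.3]
scene scoop 0.7 [573.2 122.4  -1.3] 
scene scoop_lip 0.76 [474.7 373.   17.7] 
scene frame 0.76 [486.5 374.9   4.8] 
top scoop 0.86 [506.7 372.3  29.2] 
top scoop_lip 0.66 [480.  366.3  16. ] 
top frame 0.88 [486.6 370.2  -3. ] 
scene 0.68 [ 553. -121.   26.] tr [-11.    3.9] fr [  -2.4 -495.7]
scene 0.67 [437. 343.  24.] tr [-185.9  449.7] fr [-52.6 -19.5]
scene 0.58 [575. -99.  28.] tr [ 8.4 28.8] fr [  22.9 -476.8]
scene 0.46 [ 610. -149.   31.] tr [ 48.9 -16.4] fr [  49.9 -531.1]
scene 0.46 [430. 383.  27.] tr [-198.2  488.1] fr [-54.3  20.9]
scene 0.41 [ 535. -151.   28.] tr [-25.5 -27.9] fr [ -24.9 -522.6]
scene 0.39 [523. -92.  28.] tr [-45.   29.4] fr [ -28.5 -462.1]
top 0.69 [ 554. -124.   31.] tr [-9.8  0.9] fr [  -2.1 -499. ]
top 0.67 [ 536. -151.   28.] tr [-24.5 -28.4] fr [ -24.  -523.2]
top 0.64 [524. -94.  31.] tr [-43.3  27.4] fr [ -27.3 -464.4]
top 0.54 [ 616. -155.   29.] tr [ 55.6 -21.2] fr [  55.2 -537.6]
top 0.52 [ 576. -103.   35.] tr [ 9.  24.6] fr [  22.3 -481. ]
```

Call:
play_rows --pt "0 0 -0.3 0.04" --pt "0 0 -0.6 0.086" --pt "0 0 -0.81 0.086" --pt "0 0 -0.81 0.086"

```text
time_s: 54.25
position: [488.2, 372.2, 214.5]
orientation: [3.136, 0.005, 3.013]
wrist_force: [1.7, 0.5, -2.4]
finger_gap: 47.4
grip_force: 34.9
```

Call:
play_rows --pt "-0.06 -0.4 0 0" --pt "-0.135 -0.804 0 0" --pt "-0.135 -0.804 0 0"

```text
time_s: 54.55
position: [492.2, 262.5, 207.9]
orientation: [-3.132, -0.001, 3.003]
wrist_force: [0.2, 0.1, -2.7]
finger_gap: 47.4
grip_force: 35.7
```

Call:
play_rows --pt "-0.06 -0.4 0 0" --pt "-0.135 -0.804 0 0" --pt "-0.135 -0.804 0 0"

```text
time_s: 54.85
position: [494.9, 165.0, 208.2]
orientation: [-3.134, -0.002, 3.002]
wrist_force: [-0.7, 0.1, -2.7]
finger_gap: 47.9
grip_force: 36.1
```

Call:
play_rows --pt "-0.06 -0.4 0 0" --pt "-0.135 -0.804 0 0" --pt "-0.135 -0.804 0 0"

```text
time_s: 55.15
position: [497.8, 67.8, 208.5]
orientation: [-3.135, -0.003, 3.001]
wrist_force: [0.6, -0.1, -2.3]
finger_gap: 47.6
grip_force: 36.2
```

Call:
play_rows --pt "-0.06 -0.4 0 0" --pt "-0.135 -0.804 0 0" --pt "-0.135 -0.804 0 0"

```text
time_s: 55.45
position: [501.0, -29.5, 208.8]
orientation: [-3.137, -0.002, 3.001]
wrist_force: [0.3, 0.0, -3.9]
finger_gap: 47.5
grip_force: 36.2
```

Call:
play_rows --pt "-0.06 -0.4 0.07 0" --pt "-0.135 -0.804 0.14 0" --pt "-0.135 -0.804 0.2 0" --pt "-0.135 -0.804 0.2 0"

```text
time_s: 55.85
position: [503.8, -119.7, 184.6]
orientation: [3.141, -0.003, 3.009]
wrist_force: [0.1, 0.9, -1.3]
finger_gap: 47.5
grip_force: 36.2
```

Run:
```python
from h import *
s=st();print(s["grip_force"]);find(["scoop","scoop_lip","frame"]);nuts()
```

```text
tcp [ 503.8 -119.7  184.6] trough [-60.  -1.] yaw 172.4 F [ 0.1  0.9 -1.3] M [0.09 0.13 0.  ]
36.22158765792847
scene scoop 0.71 [571.7 125.8  -1.9] 
scene frame 0.59 [451.4 358.5   4.7] 
top scoop 0.55 [ 524.  -121.   101.2] 
top scoop_lip 0.49 [ 499.1 -117.1   88.6] 
top 0.69 [418. 332.  23.] tr [-203.1  435.9]
top 0.53 [ 577. -105.   33.] tr [10.8 23.5]
top 0.5 [415. 367.  28.] tr [-210.9  470.2]
```

Call:
play_rows --pt "0.15 0.01 0 0" --pt "0.3 0.01 0 0" --pt "0.45 0.01 0 0" --pt "0.55 0.01 0 0" --pt "0.65 0.01 0 0" --jaw 0.559

```text
time_s: 56.85
position: [428.4, -107.4, 187.0]
orientation: [3.142, 0.003, 3.013]
wrist_force: [2.4, -0.2, -4.6]
finger_gap: 47.6
grip_force: 17.4
```

Run:
```python
from h import *
s=st();print(s["grip_force"]);find(["scoop","scoop_lip","frame"]);nuts()
```

```text
tcp [ 428.4 -107.4  187. ] trough [-136.4    1.5] yaw 172.62 F [ 2.4 -0.2 -4.6] M [-0.07 -0.73  0.04]
17.43502914905548
scene scoop 0.44 [527.2 -89.9  25.5] 
scene scoop_lip 0.93 [ 439.2 -108.5   89.7] 
scene frame 0.97 [453.2 356.    3.7] 
top scoop 0.72 [ 466.3 -116.2  107.6] 
top scoop_lip 0.68 [ 442.6 -110.6   87. ] 
top frame 0.79 [452.6 348.5  -2.4] 
top 0.63 [412. 369.  30.] tr [-213.7  471.9]
top 0.59 [523. -92.  29.] tr [-44.7  29.3]
top 0.53 [ 615. -152.   29.] tr [ 54.1 -19. ]
top 0.52 [ 577. -104.   32.] tr [10.2 24.2]
top 0.51 [ 536. -156.   28.] tr [-23.3 -32.8]
top 0.48 [417. 334.  27.] tr [-204.5  437.7]
top 0.45 [ 555. -121.   32.] tr [-9.4  3.8]
```

Call:
play_rows --pt "-0.05 0 0 0" --pt "-0.1 0 0 0" --pt "-0.25 0 0 0" --pt "-0.5 0 0 0" --pt "-0.8 0 0 0" --jaw 0

```text
time_s: 57.85
position: [523.9, -120.4, 186.3]
orientation: [-3.141, -0.001, 3.012]
wrist_force: [0.7, -0.8, -1.2]
finger_gap: 47.1
grip_force: 62.1
```

Call:
play_rows --pt "-0.3 -0.012 0 0" --pt "-0.6 -0.012 0 0" --pt "-0.84 -0.012 0 0" --pt "-0.84 -0.012 0 0" --pt "-0.84 -0.012 0 0"

```text
time_s: 58.35
position: [623.0, -133.8, 185.7]
orientation: [3.141, -0.001, 3.013]
wrist_force: [-0.4, -0.2, -2.1]
finger_gap: 47.1
grip_force: 62.5
```

Call:
play_rows --pt "0 0 0.15 0" --pt "0 0 0.35 0" --pt "0 0 0.48 0" --pt "0 0 0.5 0" --pt "0 0 0.5 0"

```text
time_s: 58.85
position: [622.3, -134.2, 126.0]
orientation: [3.142, -0.001, 3.013]
wrist_force: [-0.5, -0.6, -2.5]
finger_gap: 47.3
grip_force: 62.5
```

Run:
```python
from h import *
s=st();print(s["grip_force"]);find(["scoop","scoop_lip"]);nuts()
```

```text
tcp [ 622.3 -134.2  126. ] trough [59.3 -0. ] yaw 172.61 F [-0.5 -0.6 -2.5] M [ 0.03  0.09 -0.  ]
62.473297119140625
scene scoop 0.88 [ 661.4 -138.1   45.6] 
top scoop 0.55 [ 663.5 -143.5   49.7] 
top scoop_lip 0.57 [ 479.7 -118.    12.8] 
top 0.71 [ 554. -125.   32.] tr [-9.8  0.4]
top 0.65 [ 539. -153.   32.] tr [-21.  -29.9]
top 0.56 [417. 334.  26.] tr [-204.3  437.9]
top 0.52 [ 617. -153.   35.] tr [ 56.6 -19.5]
top 0.5 [412. 367.  29.] tr [-213.4  470. ]
top 0.44 [ 576. -105.   34.] tr [ 9.9 22.9]
```

Call:
play_rows --pt "0 0 0.03 0" --pt "0.05 0 0.05 0" --pt "0.1 0 0.075 0" --pt "0.17 0 0.1 0" --pt "0.25 0 0.105 0"

```text
time_s: 59.75
position: [591.9, -130.3, 113.3]
orientation: [-3.142, -0.001, 3.013]
wrist_force: [0.1, -0.1, -1.2]
finger_gap: 47.1
grip_force: 62.5
```

Run:
```python
from h import *
s=st();find(["scoop","scoop_lip"]);nuts()
```

```text
tcp [ 591.9 -130.3  113.3] trough [28.7 -0.1] yaw 172.61 F [ 0.1 -0.1 -1.2] M [ 0.05  0.11 -0.02]
scene scoop 0.72 [ 630.9 -132.2   31.4] 
top scoop 0.4 [ 633.2 -136.1   34. ] 
top scoop_lip 0.24 [733.7 258.4   1.8] 
top 0.7 [ 575. -148.   29.] tr [ 14.4 -19.9]
top 0.63 [ 534. -153.   26.] tr [-25.6 -30.1]
top 0.62 [413. 365.  27.] tr [-212.2  467.8]
top 0.57 [ 555. -124.   31.] tr [-8.5  0.9]
top 0.56 [567. 121.   3.] tr [-28.5 245.9]
top 0.55 [524. -92.  27.] tr [-44.   29.3]
top 0.44 [ 575. -103.   34.] tr [ 8.8 24.5]
```

Call:
play_rows --pt "0.05 0 0.015 0" --pt "0.11 0 0.02 0" --pt "0.18 0 0.02 0" --pt "0.25 0 0.02 0" --pt "0.32 0 0.02 0"

```text
time_s: 60.65
position: [554.2, -125.3, 111.5]
orientation: [-3.141, -0.0, 3.013]
wrist_force: [-0.0, -0.3, -2.0]
finger_gap: 47.2
grip_force: 62.6
```

Call:
play_rows --pt "0.03 0 0 0" --pt "0.05 0 0 0" --pt "0.05 0 0 0" --pt "0.05 0 0 0"

```text
time_s: 61.05
position: [549.4, -124.7, 111.6]
orientation: [3.142, 0.0, 3.012]
wrist_force: [-0.1, 0.9, -2.1]
finger_gap: 47.2
grip_force: 62.5
```

Run:
```python
from h import *
s=st();find(["scoop","scoop_lip"]);nuts()
```

```text
tcp [ 549.4 -124.7  111.6] trough [-14.2  -0.1] yaw 172.6 F [-0.1  0.9 -2.1] M [0.   0.05 0.02]
scene scoop 0.68 [ 588.1 -128.7   32.2] 
top scoop 0.16 [ 532.7 -123.5   29.7] 
top scoop_lip 0.49 [ 561.2 -128.2   15.7] 
top 0.75 [415. 366.  27.] tr [-210.7  468.8]
top 0.7 [522. -92.  31.] tr [-45.5  28.4]
top 0.61 [551. -99.  29.] tr [-15.9  25.2]
top 0.6 [ 508. -151.   30.] tr [-52.2 -31. ]
top 0.51 [ 591. -132.   30.] tr [27.8 -1.6]
top 0.49 [419. 334.  29.] tr [-202.3  438.2]
```

Run:
```python
from h import *
nuts(("scene","top")); find(["walnut0"],kind="find_in",n=9)
```

```text
scene 0.48 [521. -88.  27.] tr [-47.3  32.4]
scene 0.45 [417. 369.  25.] tr [-208.8  472.1]
scene 0.43 [420. 338.  26.] tr [-202.2  442.3]
top 0.71 [522. -94.  29.] tr [-45.5  27.2]
top 0.64 [417. 333.  25.] tr [-204.7  437. ]
top 0.57 [ 508. -151.   28.] tr [-51.8 -31.6]
top 0.54 [416. 367.  26.] tr [-210.2  470.4]
top 0.5 [554. -99.  35.] tr [-12.6  26.5]
top 0.42 [ 532. -122.   28.] tr [-31.7   0.5]
scene walnut0 0.58 [ 617.6 -116.1   44.6] 
scene walnut0 0.42 [420.9 367.4  35.6] 
scene walnut0 0.38 [523.2 -87.8  39.1] 
top walnut0 0.7 [458.9 352.9   7.9] 
top walnut0 0.67 [414.  359.5  36.7] 
top walnut0 0.61 [ 527.5 -119.1   41.2] 
top walnut0 0.55 [545.9 -98.7  41.9] 
top walnut0 0.42 [522.2 -95.5  37.8] 
top walnut0 0.42 [418.2 330.4  37.7]
```

Call:
play_rows --pt "0 0 0.02 0" --pt "-0.08 0 0.03 0" --pt "-0.16 0 0.03 0" --pt "-0.245 0 0.03 0" --pt "-0.33 0 0.045 0" --jaw 0.557

```text
time_s: 62.35
position: [589.2, -129.8, 106.8]
orientation: [-3.141, 0.001, 3.013]
wrist_force: [-0.6, 0.7, 4.9]
finger_gap: 47.4
grip_force: 29.0
```

Call:
play_rows --pt "-0.08 0 0.03 0" --pt "-0.16 0 0.055 0" --pt "-0.245 0 0.075 0" --pt "-0.26 0 0.085 0"

```text
time_s: 62.75
position: [621.0, -133.9, 96.7]
orientation: [-3.141, 0.001, 3.012]
wrist_force: [-3.6, -0.1, 16.0]
finger_gap: 47.5
grip_force: 29.5
```

Run:
```python
from h import *
s=st();print(s["grip_force"]);find(["scoop","scoop_lip"]);nuts()
```

```text
tcp [ 621.  -133.9   96.7] trough [58.   0.1] yaw 172.59 F [-3.6 -0.1 16. ] M [-0.1   1.1   0.01]
29.467576146125793
scene scoop 0.63 [ 592.1 -131.6   13.2] 
scene scoop_lip 0.82 [ 560.6 -123.8   15.8] 
top scoop 0.8 [ 595.8 -134.2   14.5] 
top scoop_lip 0.77 [ 565.1 -128.    13.5] 
top 0.69 [415. 333.  24.] tr [-206.4  436.9]
top 0.64 [523. -96.  32.] tr [-44.4  24.7]
top 0.56 [ 544. -150.   29.] tr [-16.4 -25.8]
top 0.46 [ 505. -151.   28.] tr [-55.2 -32.1]
top 0.45 [416. 367.  27.] tr [-209.3  470.2]
top 0.43 [ 531. -125.   31.] tr [-32.9  -2.4]
top 0.41 [ 556. -101.   34.] tr [-11.1  23.8]
```

Call:
play_rows --pt "0 0 -0.012 0" --pt "0 0 -0.014 0" --pt "0 0 -0.014 0" --jaw 0

```text
time_s: 63.45
position: [619.0, -133.8, 96.9]
orientation: [3.141, -0.001, 3.013]
wrist_force: [0.0, -0.2, -2.0]
finger_gap: 47.3
grip_force: 61.8
```

Call:
play_rows --pt "0.05 0 0 0" --pt "0.1 0 0 0" --pt "0.15 0 0 0" --pt "0.2 0 0 0" --pt "0.25 0 0 0"

```text
time_s: 63.95
position: [588.9, -129.9, 97.6]
orientation: [-3.141, -0.0, 3.013]
wrist_force: [0.2, -0.1, -2.8]
finger_gap: 47.5
grip_force: 61.9
```

Call:
play_rows --pt "0.05 0 0 0" --pt "0.1 0 0 0" --pt "0.15 0 0 0" --pt "0.2 0 0 0" --pt "0.25 0 0 0"

```text
time_s: 64.45
position: [559.4, -126.0, 97.6]
orientation: [-3.142, 0.0, 3.013]
wrist_force: [0.4, -0.4, -2.8]
finger_gap: 47.4
grip_force: 61.9
```

Run:
```python
from h import *
s=st();print(s["grip_force"]);find(["scoop","scoop_lip"]);nuts(("top","scene"))
```

```text
tcp [ 559.4 -126.    97.6] trough [-4.2 -0. ] yaw 172.61 F [ 0.4 -0.4 -2.8] M [-0.01 -0.14 -0.01]
61.88847541809082
scene scoop 0.9 [ 531.1 -122.3   15.9] 
top scoop 0.91 [ 534.4 -124.    16. ] 
top scoop_lip 0.79 [ 504.4 -119.    13.8] 
top 0.61 [ 477. -148.   31.] tr [-83.4 -32. ]
top 0.54 [ 518. -143.   33.] tr [-42.9 -21.9]
top 0.53 [ 487. -116.   31.] tr [-77.7   1. ]
top 0.53 [416. 369.  28.] tr [-209.7  472.7]
top 0.48 [519. -99.  37.] tr [-47.7  21.7]
top 0.44 [485. -87.  33.] tr [-82.8  29. ]
top 0.42 [456. 346.  -2.] tr [-167.5  454.5]
scene 0.62 [483. -86.  31.] tr [-84.6  29.4]
scene 0.55 [419. 338.  26.] tr [-202.7  442.1]
scene 0.37 [518. -99.  33.] tr [-48.6  21.4]
scene 0.23 [752.  66.  -1.] tr [161.7 215.5]
```

Call:
play_rows --pt "0.04 0 0 0" --pt "0.08 0 0 0" --pt "0.12 0 0 0" --pt "0.16 0 0 0" --pt "0.185 0 0 0"

```text
time_s: 65.45
position: [537.4, -123.2, 97.7]
orientation: [-3.142, 0.0, 3.013]
wrist_force: [0.2, -0.2, -3.3]
finger_gap: 47.4
grip_force: 62.1
```

Run:
```python
from h import *
s=st();print(s["grip_force"]);find(["scoop","scoop_lip"]);nuts(("top","scene"))
```

```text
tcp [ 537.4 -123.2   97.7] trough [-26.3  -0.1] yaw 172.61 F [ 0.2 -0.2 -3.3] M [-0.07 -0.5  -0.  ]
62.091286182403564
scene scoop 0.78 [ 509.9 -120.1   15.8] 
top scoop_lip 0.69 [ 565.8 -128.3   -0.7] 
top 0.74 [417. 333.  27.] tr [-204.5  437.1]
top 0.73 [ 510. -101.   39.] tr [-56.7  18.3]
top 0.72 [483. -86.  41.] tr [-85.   29.5]
top 0.7 [413. 365.  26.] tr [-212.2  468.4]
top 0.65 [ 482. -115.   34.] tr [-82.    1.4]
top 0.52 [ 518. -140.   33.] tr [-43.4 -19.3]
top 0.48 [ 476. -151.   36.] tr [-83.6 -35.5]
scene 0.59 [412. 371.  29.] tr [-214.3  474.2]
scene 0.55 [510. -99.  35.] tr [-56.2  20.4]
scene 0.55 [418. 336.  25.] tr [-204.3  440.2]
scene 0.47 [483. -78.  34.] tr [-86.3  37.7]
```

Call:
play_rows --pt "0 0 0.03 0" --pt "-0.05 0 0.03 0" --pt "-0.1 0 0.035 0" --pt "-0.15 0 0.04 0" --pt "-0.2 0 0.05 0" --jaw 0.559

```text
time_s: 66.45
position: [561.9, -126.2, 92.1]
orientation: [-3.141, -0.0, 3.013]
wrist_force: [-1.6, 0.0, 4.3]
finger_gap: 47.8
grip_force: 17.4
```

Run:
```python
from h import *
s=st();print(s["grip_force"]);find(["scoop","scoop_lip"]);nuts(("top","scene"))
```

```text
tcp [ 561.9 -126.2   92.1] trough [-1.7  0.1] yaw 172.61 F [-1.6  0.   4.3] M [0.02 0.57 0.02]
17.385964393615723
scene scoop 0.56 [ 511.5 -120.8   19.4] 
scene scoop_lip 0.83 [ 482.5 -112.5   25.6] 
top scoop 0.72 [ 514.  -123.4   22.2] 
top scoop_lip 0.95 [ 485.7 -115.7   24.4] 
top 0.65 [416. 334.  25.] tr [-205.6  437.5]
top 0.53 [ 475. -139.   40.] tr [-86.1 -23.5]
top 0.51 [479. -89.  38.] tr [-88.9  26. ]
top 0.49 [ 526. -105.   39.] tr [-39.5  17. ]
top 0.46 [ 526. -143.   38.] tr [-35.3 -21.5]
top 0.46 [ 506. -119.   41.] tr [-58.3   0.4]
scene 0.55 [479. -83.  39.] tr [-89.1  32.6]
scene 0.52 [419. 337.  27.] tr [-202.5  441. ]
scene 0.46 [415. 370.  28.] tr [-211.1  473.4]
scene 0.38 [525. -99.  34.] tr [-42.   22.6]
```

Call:
play_rows --pt "0 0 -0.01 0" --pt "0 0 -0.015 0" --pt "0 0 -0.015 0" --jaw 0

```text
time_s: 67.25
position: [560.5, -126.3, 92.6]
orientation: [-3.142, -0.002, 3.012]
wrist_force: [0.8, -0.4, -3.6]
finger_gap: 47.4
grip_force: 61.9
```

Call:
play_rows --pt "0.025 0 0 0" --pt "0.05 0 0 0" --pt "0.075 0 0 0" --pt "0.1 0 0 0" --pt "0.12 0 0 0"

```text
time_s: 67.75
position: [546.8, -124.4, 93.3]
orientation: [-3.142, -0.0, 3.013]
wrist_force: [-0.0, 0.2, -2.2]
finger_gap: 47.5
grip_force: 62.0
```

Run:
```python
from h import *
s=st();print(s["grip_force"]);find(["scoop","scoop_lip"]);nuts(("top","scene"))
```

```text
tcp [ 546.8 -124.4   93.3] trough [-16.8  -0. ] yaw 172.61 F [-0.   0.2 -2.2] M [-0.01 -0.19  0.06]
61.951600313186646
scene scoop 0.76 [ 498.7 -117.1   18.3] 
scene scoop_lip 0.56 [ 464.7 -112.2   25.4] 
top scoop 0.58 [ 497.  -121.8   22.1] 
top scoop_lip 0.78 [ 467.7 -116.2   26.2] 
top 0.7 [419. 331.  23.] tr [-202.5  434.7]
top 0.68 [ 488. -117.   43.] tr [-75.7   0.1]
top 0.63 [ 512. -142.   38.] tr [-49.4 -22.1]
top 0.51 [417. 368.  27.] tr [-209.3  471.8]
top 0.48 [475. -90.  45.] tr [-92.2  24.5]
top 0.46 [ 469. -140.   44.] tr [-92.4 -25.3]
top 0.43 [ 511. -100.   39.] tr [-55.1  20. ]
scene 0.64 [418. 335.  25.] tr [-203.4  438.6]
scene 0.53 [475. -84.  44.] tr [-93.4  30.8]
scene 0.52 [511. -95.  37.] tr [-56.2  24.3]
scene 0.5 [413. 369.  29.] tr [-212.6  471.7]
```

Call:
play_rows --pt "0 0 -0.02 0" --pt "0 0 -0.05 0" --pt "0 0 -0.09 0" --pt "0 0 -0.13 0" --pt "0 0 -0.16 0"

```text
time_s: 68.75
position: [547.6, -124.4, 113.3]
orientation: [-3.142, 0.001, 3.013]
wrist_force: [0.7, 0.7, -3.4]
finger_gap: 47.4
grip_force: 62.1
```

Run:
```python
from h import *
s=st();print(s["grip_force"]);find(["scoop","scoop_lip"]);nuts(("top","scene"))
```

```text
tcp [ 547.6 -124.4  113.3] trough [-16.1   0. ] yaw 172.61 F [ 0.7  0.7 -3.4] M [-0.03 -0.15  0.06]
62.07176685333252
scene scoop 0.86 [ 495.6 -116.1   41.8] 
scene scoop_lip 0.93 [ 467.7 -110.5   46.8] 
top scoop 0.68 [ 498.4 -118.    42.6] 
top scoop_lip 0.71 [419.1 332.5  31.3] 
top 0.62 [ 492. -116.   61.] tr [-72.1   1. ]
top 0.58 [415. 366.  26.] tr [-210.8  469.3]
top 0.53 [418. 336.  23.] tr [-204.2  439.5]
top 0.52 [ 512. -140.   54.] tr [-49.3 -19.5]
top 0.51 [ 514. -100.   62.] tr [-52.4  19.8]
top 0.43 [ 476. -143.   60.] tr [-84.9 -27.8]
top 0.43 [474. -90.  63.] tr [-93.8  24.8]
scene 0.68 [475. -87.  63.] tr [-93.1  27.9]
scene 0.65 [419. 336.  26.] tr [-203.1  439.7]
scene 0.59 [416. 370.  26.] tr [-210.4  473.3]
```

Call:
play_rows --pt "0 0 -0.05 0" --pt "0 0 -0.11 0" --pt "0 0 -0.18 0" --pt "0 0 -0.25 0" --pt "0 0 -0.32 0"

```text
time_s: 69.75
position: [547.5, -124.4, 152.0]
orientation: [-3.142, 0.001, 3.012]
wrist_force: [1.0, -1.3, -3.1]
finger_gap: 47.2
grip_force: 62.1
```

Call:
play_rows --pt "0 0 -0.07 0" --pt "0 0 -0.14 0" --pt "0 0 -0.2 0" --pt "0 0 -0.24 0" --pt "0 0 -0.26 0"

```text
time_s: 70.25
position: [547.5, -124.4, 182.8]
orientation: [-3.141, 0.001, 3.013]
wrist_force: [0.4, -0.6, -3.2]
finger_gap: 47.2
grip_force: 62.1
```

Call:
play_rows --pt "0.02 0 0 0" --pt "0.05 0 0 0" --pt "0.08 0 0 0" --pt "0.11 0 0 0" --pt "0.14 0 0 0"

```text
time_s: 70.75
position: [530.1, -122.2, 182.0]
orientation: [-3.142, -0.0, 3.013]
wrist_force: [-0.1, -0.5, -3.2]
finger_gap: 47.6
grip_force: 62.1
```

Call:
play_rows --pt "0.03 0 0 0" --pt "0.06 0 0 0" --pt "0.09 0 0 0" --pt "0.115 0 0 0" --pt "0.13 0 0 0"

```text
time_s: 71.25
position: [514.9, -120.3, 182.2]
orientation: [-3.141, -0.0, 3.013]
wrist_force: [-0.2, 0.1, -2.9]
finger_gap: 47.0
grip_force: 62.1
```

Run:
```python
from h import *
s=st();print(s["grip_force"]);find(["scoop","scoop_lip","frame"]);nuts(("top","scene"))
```

```text
tcp [ 514.9 -120.3  182.2] trough [-49.   -0.1] yaw 172.61 F [-0.2  0.1 -2.9] M [-0.01 -0.15  0.09]
62.12713122367859
scene scoop 0.97 [ 463.5 -111.9  108. ] 
scene scoop_lip 0.88 [ 434.8 -106.5  116.8] 
scene frame 0.76 [456.2 356.7   3.3] 
top scoop 0.76 [ 467.5 -116.3  113.8] 
top scoop_lip 0.89 [ 436.9 -110.3  113.8] 
top frame 0.96 [453.4 349.6  -2.2] 
top 0.73 [ 455. -115.  133.] tr [-108.7   -2.7]
top 0.71 [418. 334.  25.] tr [-203.6  438.2]
top 0.69 [445. -87. 134.] tr [-122.6   23.6]
top 0.59 [478. -98. 127.] tr [-88.7  17.7]
top 0.57 [416. 367.  26.] tr [-210.1  470.4]
top 0.44 [ 441. -140.  133.] tr [-119.9  -29.5]
top 0.4 [ 477. -137.  126.] tr [-84.5 -21.2]
scene 0.57 [477. -89. 124.] tr [-91.   25.6]
scene 0.51 [445. -81. 131.] tr [-123.6   30.1]
scene 0.49 [415. 367.  26.] tr [-210.9  470.4]
scene 0.4 [420. 335.  25.] tr [-201.5  439.2]
```

Call:
play_rows --pt "0.02 0 0.03 0" --pt "0.035 0 0.06 0" --pt "0.035 0 0.09 0" --pt "0.03 0 0.12 0" --pt "0.01 0 0.14 0" --jaw 0.558

```text
time_s: 72.35
position: [514.3, -120.2, 165.5]
orientation: [-3.141, 0.0, 3.012]
wrist_force: [0.1, -0.4, 2.5]
finger_gap: 47.9
grip_force: 22.6
```

Call:
play_rows --pt "-0.03 0 0.03 0" --pt "-0.06 0 0.06 0" --pt "-0.09 0 0.09 0" --pt "-0.12 0 0.12 0" --pt "-0.13 0 0.13 0"

```text
time_s: 72.85
position: [529.7, -122.1, 149.3]
orientation: [3.141, -0.0, 3.013]
wrist_force: [0.2, -0.0, 2.1]
finger_gap: 47.4
grip_force: 21.9
```

Run:
```python
from h import *
s=st();print(s["grip_force"]);find(["scoop","scoop_lip"]);nuts(("top","scene"))
```

```text
tcp [ 529.7 -122.1  149.3] trough [-34.  -0.] yaw 172.61 F [ 0.2 -0.   2.1] M [-0.19  0.36  0.03]
21.93911075592041
scene scoop 0.18 [569.3 122.4   2.2] 
scene scoop_lip 0.67 [ 430.8 -107.6  101.7] 
top scoop 0.89 [ 461.  -115.    92.7] 
top scoop_lip 0.93 [ 431.2 -111.2  101.2] 
top 0.73 [ 443. -139.  118.] tr [-117.5  -27.8]
top 0.71 [415. 368.  28.] tr [-211.3  471.1]
top 0.65 [477. -96. 108.] tr [-89.8  18.8]
top 0.61 [416. 332.  25.] tr [-205.6  436. ]
top 0.48 [450. -85. 121.] tr [-118.    26.8]
scene 0.59 [477. -92. 102.] tr [-89.9  23.2]
scene 0.53 [445. -80. 120.] tr [-123.    30.7]
scene 0.5 [416. 371.  26.] tr [-210.7  474. ]
scene 0.47 [573. 127.   2.] tr [-23.3 252.3]
scene 0.41 [419. 335.  27.] tr [-202.4  438.8]
```

Call:
play_rows --pt "0 0 0 0" --pt "0 0 -0.04 0" --pt "0 0 -0.12 0" --pt "0 0 -0.22 0" --pt "0 0 -0.32 0" --jaw 0

```text
time_s: 73.85
position: [529.5, -122.0, 189.4]
orientation: [3.141, 0.0, 3.013]
wrist_force: [0.1, 0.7, -2.9]
finger_gap: 47.1
grip_force: 62.1
```

Call:
play_rows --pt "0 0 -0.09 0" --pt "0 0 -0.15 0" --pt "0 0 -0.18 0"

```text
time_s: 74.15
position: [529.8, -122.2, 210.9]
orientation: [-3.141, 0.001, 3.012]
wrist_force: [0.4, 0.1, -3.0]
finger_gap: 47.3
grip_force: 62.1
```

Call:
play_rows --pt "0.005 0.05 0 0" --pt "0.02 0.16 0 0" --pt "0.04 0.32 0 0" --pt "0.07 0.51 0 0" --pt "0.1 0.7 0 0"

```text
time_s: 74.65
position: [527.8, -35.1, 209.3]
orientation: [3.141, -0.001, 3.013]
wrist_force: [0.2, 0.5, -2.5]
finger_gap: 47.1
grip_force: 62.2
```

Call:
play_rows --pt "0.03 0.2 0 0" --pt "0.06 0.4 0 0" --pt "0.09 0.6 0 0" --pt "0.12 0.8 0 0" --pt "0.15 1 0 0"

```text
time_s: 75.15
position: [525.0, 86.4, 209.3]
orientation: [3.141, -0.001, 3.014]
wrist_force: [1.4, -0.6, -2.8]
finger_gap: 47.6
grip_force: 62.1
```

Call:
play_rows --pt "0.03 0.2 0 0" --pt "0.06 0.4 0 0" --pt "0.09 0.6 0 0" --pt "0.12 0.8 0 0" --pt "0.15 1 0 0"

```text
time_s: 75.65
position: [522.3, 207.5, 209.2]
orientation: [-3.141, -0.001, 3.014]
wrist_force: [0.6, 0.0, -2.9]
finger_gap: 47.3
grip_force: 62.1
```

Call:
play_rows --pt "0.03 0.2 0 0" --pt "0.06 0.4 0 0" --pt "0.08 0.58 0 0" --pt "0.09 0.73 0 0" --pt "0.1 0.85 0 0"

```text
time_s: 76.15
position: [523.3, 310.4, 209.3]
orientation: [3.142, -0.001, 3.015]
wrist_force: [0.5, 0.6, -3.3]
finger_gap: 47.6
grip_force: 62.2
```

Call:
play_rows --pt "0.01 0.12 0 0" --pt "0.02 0.24 0 -0.02" --pt "0.025 0.35 0 -0.04" --pt "0.025 0.43 0 -0.06" --pt "0.025 0.46 0 -0.086"

```text
time_s: 76.65
position: [528.4, 364.8, 209.6]
orientation: [3.141, -0.0, -2.997]
wrist_force: [0.8, -0.3, -3.4]
finger_gap: 47.1
grip_force: 62.3
```

```bash
sed -i 's/o=(486.5,370)/o=(454,353)/' h.py
python3 - <<'E'
from h import *
s=st();print(s["grip_force"],fr(s["position"]));find(["scoop","scoop_lip","frame"]);allnuts()
E
```

```text
tcp [528.4 364.8 209.6] trough [-98.1 482.7] yaw -171.7 F [ 0.8 -0.3 -3.4] M [-0.01 -0.19  0.04]
62.26394534111023 [75.3  1.3]
scene scoop 0.68 [458.3 355.3 151.1] 
scene scoop_lip 0.9 [433.  355.6 163.2] 
scene frame 0.97 [453.7 355.5   2.8] 
top frame 0.96 [453.5 349.5  -2.5] 
top 0.4 [481. 336. 163.] tr [-141.   447.6] fr [ 24.6 -21.1]
scene 0.72 [446. 324. 180.] tr [-174.3  431.2] fr [-11.8 -28.1]
scene 0.58 [415. 369.  26.] tr [-210.7  472.1] fr [-36.  21.]
scene 0.55 [479. 334. 165.] tr [-142.9  445.4] fr [ 22.2 -22.7]
scene 0.48 [456. 355. 171.] tr [-168.5  463.2] fr [2.2 1.2]
scene 0.47 [418. 334.  28.] tr [-203.7  437.9] fr [-38.4 -13.8]
```

Call:
play_rows --pt "0 0 0.05 0" --pt "0 0 0.14 0" --pt "0 0 0.26 0" --pt "0 0 0.39 0" --pt "0 0 0.52 0"

```text
time_s: 77.75
position: [528.5, 362.8, 145.4]
orientation: [-3.141, -0.001, -3.0]
wrist_force: [0.8, 0.6, -3.4]
finger_gap: 47.2
grip_force: 62.4
```

Call:
play_rows --pt "0 0 0.12 0" --pt "0 0 0.23 0" --pt "0 0 0.33 0" --pt "0 0 0.4 0" --pt "0 0 0.43 0"

```text
time_s: 78.25
position: [528.7, 363.0, 94.8]
orientation: [-3.141, -0.001, -3.0]
wrist_force: [-0.1, -0.1, -2.8]
finger_gap: 47.1
grip_force: 62.3
```

Call:
play_rows --pt "0 0 0.03 0" --pt "0 0 0.05 0" --pt "0 0 0.07 0" --pt "0 0 0.07 0"

```text
time_s: 78.65
position: [529.0, 363.2, 87.4]
orientation: [-3.141, 0.0, -3.0]
wrist_force: [0.6, 0.3, -3.0]
finger_gap: 47.0
grip_force: 62.3
```

Run:
```python
from h import *
s=st();print(s["grip_force"],fr(s["position"]));find(["scoop","scoop_lip","frame"]);allnuts(("scene",))
```

```text
tcp [529.  363.2  87.4] trough [-97.3 481.1] yaw -171.92 F [ 0.6  0.3 -3. ] M [ 0.04 -0.19  0.01]
62.3191773891449 [75.6 -0.4]
scene scoop 0.64 [459.7 351.5  30.6] 
scene scoop_lip 0.93 [432.8 352.8  39.9] 
scene frame 0.76 [455.1 354.3   2.8] 
scene 0.65 [445. 324.  56.] tr [-175.9  431.4] fr [-13.3 -27.4]
scene 0.51 [571. 124.   2.] tr [-24.7 249.8] fr [  84.2 -242.7]
scene 0.46 [480. 334.  39.] tr [-142.2  445.9] fr [ 23.  -22.4]
scene 0.46 [455. 357.  49.] tr [-169.6  465.2] fr [1.7 3.4]
scene 0.44 [439. 383.  56.] tr [-189.4  488.9] fr [-11.1  31.6]
```

Call:
play_rows --pt "0 0 0.03 0" --pt "0 0 0.06 0" --pt "0 0 0.08 0" --pt "0 0 0.08 0"

```text
time_s: 79.55
position: [530.2, 363.5, 79.4]
orientation: [-3.142, 0.002, -3.001]
wrist_force: [-0.1, -1.9, 10.1]
finger_gap: 47.1
grip_force: 63.8
```

Call:
play_rows --pt "0 0 0.015 0" --pt "0 0 0.03 0" --pt "0 0 0.03 0"

```text
time_s: 79.85
position: [532.8, 363.9, 77.9]
orientation: [3.141, 0.007, -3.002]
wrist_force: [2.7, -4.3, 19.9]
finger_gap: 47.4
grip_force: 64.6
```

Run:
```python
from h import *
s=st();print(s["grip_force"],fr(s["position"]));find(["scoop","scoop_lip","frame"],cams=("scene",))
```

```text
tcp [532.8 363.9  77.9] trough [-93.6 482.4] yaw -172.02 F [ 2.7 -4.3 19.9] M [-1.26 -0.09  0.17]
64.61287379264832 [79.5 -0.2]
scene scoop 0.8 [457.5 354.9  20.8] 
scene scoop_lip 0.74 [433.1 353.8  32.7] 
scene frame 0.81 [454.3 354.2   3.3]
```

Call:
play_rows --pt "0 0 -0.01 0" --pt "0.04 0 -0.02 0" --pt "0.08 0 -0.03 0" --pt "0.12 0 -0.04 0" --pt "0.16 0 -0.045 0" --jaw 0.56

```text
time_s: 80.55
position: [514.1, 361.3, 82.6]
orientation: [3.14, 0.008, -3.002]
wrist_force: [5.0, -2.3, 12.5]
finger_gap: 47.7
grip_force: 12.4
```

Run:
```python
from h import *
s=st();print(s["grip_force"],fr(s["position"]));find(["scoop","scoop_lip","frame"],cams=("scene",))
```

```text
tcp [514.1 361.3  82.6] trough [-111.8  477.4] yaw -172.01 F [ 5.  -2.3 12.5] M [-0.73 -1.2   0.1 ]
12.383057177066803 [60.7 -0.2]
scene scoop 0.68 [459.8 355.9  18.2] 
scene scoop_lip 0.8 [428.9 349.7  24.2] 
scene frame 0.94 [454.7 357.8   1.8]
```

Call:
play_rows --pt "0.05 0 -0.015 0" --pt "0.1 0 -0.025 0" --pt "0.15 0 -0.033 0" --pt "0.2 0 -0.04 0" --pt "0.24 0 -0.045 0"

```text
time_s: 81.25
position: [481.9, 356.5, 85.6]
orientation: [3.141, 0.002, -3.001]
wrist_force: [1.3, -1.3, 3.0]
finger_gap: 47.9
grip_force: 10.5
```

Run:
```python
from h import *
s=st();print(s["grip_force"],fr(s["position"]));find(["scoop","scoop_lip","frame"],cams=("scene",));allnuts(("scene",))
```

```text
tcp [481.9 356.5  85.6] trough [-143.1  468.5] yaw -171.93 F [ 1.3 -1.3  3. ] M [-0.24 -0.54  0.02]
10.50686851143837 [28.1 -0.4]
scene scoop 0.6 [456.9 354.3   8.3] 
scene scoop_lip 0.56 [423.1 348.6  10.9] 
scene frame 0.9 [455.3 353.8   4.2] 
scene 0.58 [411. 332.  27.] tr [-210.4  434.8] fr [-45.7 -15. ]
scene 0.44 [439. 322.  32.] tr [-181.2  428.7] fr [-19.2 -28.6]
scene 0.35 [445. 351.  30.] tr [-178.9  457.9] fr [-9.2 -1.1]
```

Call:
play_rows --pt "0.035 0 -0.01 0" --pt "0.07 0 -0.025 0" --pt "0.105 0 -0.035 0" --pt "0.14 0 -0.045 0" --pt "0.175 0 -0.055 0"

```text
time_s: 82.05
position: [460.3, 353.5, 91.6]
orientation: [3.141, 0.0, -3.0]
wrist_force: [0.3, 0.1, -3.0]
finger_gap: 47.7
grip_force: 10.2
```

Call:
play_rows --pt "0.05 0 -0.015 0" --pt "0.1 0 -0.025 0" --pt "0.15 0 -0.035 0" --pt "0.2 0 -0.04 0" --pt "0.25 0 -0.045 0"

```text
time_s: 82.55
position: [432.1, 349.7, 98.1]
orientation: [3.141, 0.003, -3.001]
wrist_force: [5.8, 0.1, 4.8]
finger_gap: 48.0
grip_force: 20.5
```

Run:
```python
from h import *
s=st();print(s["grip_force"],fr(s["position"]));find(["scoop","scoop_lip","frame"]);allnuts(("scene","top"))
```

```text
tcp [432.1 349.7  98.1] trough [-191.7  455.3] yaw -171.97 F [5.8 0.1 4.8] M [-0.08 -1.25 -0.3 ]
20.455774504953297 [-22.2  -0.2]
scene scoop 0.63 [443.  353.6  18.1] 
scene scoop_lip 0.84 [416.8 352.5  11.3] 
scene frame 0.97 [453.9 356.1   5.6] 
top scoop 0.63 [446.6 351.6  16.9] 
top scoop_lip 0.84 [417.  345.7   8.7] 
top frame 0.79 [ 4.553e+02  3.490e+02 -1.000e-01] 
scene 0.54 [401. 327.  26.] tr [-219.6  429.1] fr [-56.  -18.1]
scene 0.49 [408. 301.  25.] tr [-209.2  403.4] fr [-52.8 -45.6]
scene 0.4 [ 478. -113.   16.] tr [-86.4   2.3] fr [ -41.  -464.9]
top 0.71 [407. 293.  25.] tr [-209.3  395.6] fr [-55.  -53.1]
top 0.53 [417. 356.  33.] tr [-207.8  460. ] fr [-36.5   8.6]
top 0.52 [398. 328.  26.] tr [-223.   429.5] fr [-59.3 -16.7]
top 0.51 [438. 330.  36.] tr [-183.4  436.3] fr [-19.3 -20.7]
top 0.32 [569. 123.  -0.] tr [-26.3 248. ] fr [  82.2 -243.9]
```

Call:
play_rows --pt "0 0 0 0" --pt "0 0 -0.015 0" --pt "-0.06 0 -0.02 0" --pt "-0.13 0 -0.02 0" --pt "-0.21 0 -0.02 0" --jaw 0.55

```text
time_s: 83.65
position: [455.6, 352.3, 98.7]
orientation: [-3.141, -0.002, -3.0]
wrist_force: [0.7, -0.5, -1.7]
finger_gap: 47.6
grip_force: 35.4
```

Call:
play_rows --pt "-0.08 0 0 0" --pt "-0.16 0 0 0" --pt "-0.2 0 0 0" --pt "-0.2 0 0 0" --pt "-0.2 0 0 0"

```text
time_s: 84.15
position: [479.3, 356.2, 99.2]
orientation: [-3.141, -0.0, -3.0]
wrist_force: [-1.0, 0.2, -2.5]
finger_gap: 47.8
grip_force: 35.3
```

Run:
```python
from h import *
s=st();print(s["grip_force"],fr(s["position"]));find(["scoop","scoop_lip","frame"]);allnuts(("scene","top"))
```

```text
tcp [479.3 356.2  99.2] trough [-145.6  467.8] yaw -171.9 F [-1.   0.2 -2.5] M [0.01 0.11 0.03]
35.30933505673602 [25.5 -0.4]
scene scoop 0.9 [491.2 359.2  20.2] 
scene scoop_lip 0.85 [460.8 357.4   9.3] 
scene frame 0.85 [451.2 354.5   1.4] 
top scoop 0.84 [490.8 356.7  23. ] 
top scoop_lip 0.63 [463.1 355.4  11.8] 
top frame 0.57 [450.5 348.8  -1.3] 
scene 0.65 [417. 356.  24.] tr [-207.4  459.6] fr [-36.2   8.1]
scene 0.46 [432. 318.  26.] tr [-187.4  423.5] fr [-26.5 -32.1]
scene 0.4 [406. 298.  24.] tr [-211.   400.5] fr [-55.4 -47.9]
scene 0.37 [403. 327.  25.] tr [-217.4  428.6] fr [-54.  -19.1]
```

Call:
play_rows --pt "0 0 -0.05 0" --pt "0 0 -0.15 0" --pt "0 0 -0.35 0" --pt "0 0 -0.6 0" --pt "0 0 -0.9 0"

```text
time_s: 85.25
position: [479.4, 355.9, 208.9]
orientation: [-3.141, -0.001, -3.0]
wrist_force: [-0.4, -0.0, -1.5]
finger_gap: 48.1
grip_force: 35.4
```

Call:
play_rows --pt "-0.3 -0.4 0 0" --pt "-0.5 -0.9 0 0" --pt "-0.5 -0.9 0 0" --pt "-0.5 -0.9 0 0"

```text
time_s: 85.65
position: [557.9, 252.2, 207.9]
orientation: [-3.138, 0.002, -3.009]
wrist_force: [-0.2, -0.4, -2.2]
finger_gap: 47.4
grip_force: 35.7
```

Run:
```python
from h import *
s=st();print(s["grip_force"],fr(s["position"]));find(["scoop","scoop_lip","frame"]);allnuts(("scene","top")); allnuts(("top",))
```

```text
tcp [557.9 252.2 207.9] trough [-54.4 374.8] yaw -172.39 F [-0.2 -0.4 -2.2] M [-0.03  0.05  0.04]
35.671145166124916 [  88.8 -114.3]
scene scoop 0.81 [568.8 255.  128.9] 
scene frame 0.62 [ 489.  -399.6    2.5] 
top scoop 0.55 [564.6 262.2 132.7] 
top scoop_lip 0.6 [537.2 258.5 119.1] 
scene 0.56 [393. 375.  25.] tr [-233.2  475.5] fr [-56.9  30.3]
scene 0.49 [419. 358.  26.] tr [-205.2  461.9] fr [-33.5   9.7]
scene 0.44 [447. 367.  24.] tr [-178.8  474. ] fr [-4.8 14.4]
scene 0.39 [425. 388.  24.] tr [-203.4  492.5] fr [-23.6  38.8]Traceback (most recent call last):
  File "<stdin>", line 2, in <module>
  File "h.py", line 36, in allnuts
    c,R,t=cam(cn)
          ~~~^^^^
  File "h.py", line 4, in cam
    c=read_camera(n); R=cv2.Rodrigues(np.array(c["rvec"],float))[0]; return c,R,np.array(c["tvec"],float).ravel()
ValueError: 200 camera calls are used up
```

Call:
play_rows --pt "0 0 0 0.04" --pt "0 0 0 0.08" --pt "0 0 0 0.098" --pt "0 0 0 0.098" --pt "0 0 0 0.098" --jaw 0

```text
time_s: 86.65
position: [554.1, 257.9, 207.4]
orientation: [-3.142, -0.0, 2.977]
wrist_force: [-0.1, 0.8, -2.4]
finger_gap: 47.6
grip_force: 61.9
```

Call:
play_rows --pt "-0.08 -0.25 0 0" --pt "-0.169 -0.51 0 0" --pt "-0.169 -0.51 0 0"

```text
time_s: 86.95
position: [565.8, 187.6, 206.5]
orientation: [-3.137, 0.0, 2.969]
wrist_force: [0.4, -1.5, -3.2]
finger_gap: 47.1
grip_force: 63.0
```

Call:
play_rows --pt "-0.08 -0.25 0 0" --pt "-0.169 -0.51 0 0" --pt "-0.169 -0.51 0 0" --pt "-0.169 -0.51 0 0" --pt "-0.169 -0.51 0 0"

```text
time_s: 87.45
position: [573.6, 131.7, 207.6]
orientation: [3.14, -0.0, 2.977]
wrist_force: [0.2, -1.1, -1.7]
finger_gap: 46.9
grip_force: 63.6
```

Call:
play_rows --pt "0 0 0.2 0" --pt "0 0 0.5 0" --pt "0 0 0.65 0" --pt "0 0 0.7 0" --pt "0 0 0.7 0"

```text
time_s: 87.95
position: [573.6, 131.1, 123.2]
orientation: [3.141, -0.001, 2.976]
wrist_force: [1.1, -0.4, -2.4]
finger_gap: 47.1
grip_force: 63.6
```

Lower slowly until the lip touches.

Call:
play_rows --pt "0 0 0.03 0" --pt "0 0 0.06 0" --pt "0 0 0.075 0" --pt "0 0 0.075 0"

```text
time_s: 88.35
position: [574.0, 130.2, 114.5]
orientation: [-3.142, 0.0, 2.975]
wrist_force: [0.2, 0.1, -2.7]
finger_gap: 47.4
grip_force: 63.6
```

Call:
play_rows --pt "0 0 0.015 0" --pt "0 0 0.03 0" --pt "0 0 0.03 0"

```text
time_s: 88.65
position: [573.7, 130.2, 110.6]
orientation: [-3.141, -0.0, 2.975]
wrist_force: [-0.1, 0.6, -2.4]
finger_gap: 47.0
grip_force: 63.6
```

Call:
play_rows --pt "0 0 0.01 0" --pt "0 0 0.02 0" --pt "0 0 0.02 0"

```text
time_s: 88.95
position: [574.7, 130.3, 109.9]
orientation: [-3.141, 0.002, 2.975]
wrist_force: [-2.1, -1.7, 8.4]
finger_gap: 47.0
grip_force: 64.8
```

Call:
play_rows --pt "-0.04 0 0.015 0" --pt "-0.08 0 0.02 0" --pt "-0.12 0 0.03 0" --pt "-0.157 0 0.04 0" --pt "-0.195 0 0.055 0" --jaw 0.558

```text
time_s: 89.45
position: [598.2, 126.8, 103.1]
orientation: [3.141, 0.002, 2.974]
wrist_force: [0.2, -0.3, 5.8]
finger_gap: 47.9
grip_force: 21.7
```

Call:
play_rows --pt "-0.04 0 0.015 0" --pt "-0.075 0 0.035 0" --pt "-0.11 0 0.05 0" --pt "-0.11 0 0.05 0"

```text
time_s: 89.85
position: [611.7, 124.6, 97.4]
orientation: [3.141, 0.003, 2.974]
wrist_force: [-1.2, -0.7, 8.5]
finger_gap: 47.8
grip_force: 20.8
```

Call:
play_rows --pt "0 0 0.01 0" --pt "0 0 0.02 0" --pt "0 0 0.02 0" --jaw 0.559

```text
time_s: 90.15
position: [613.0, 124.4, 96.9]
orientation: [3.141, 0.006, 2.974]
wrist_force: [-2.2, -3.1, 19.9]
finger_gap: 47.7
grip_force: 16.3
```

Call:
play_rows --pt "0 0 -0.02 0" --pt "0 0 -0.03 0" --pt "0 0 -0.03 0" --jaw 0.561

```text
time_s: 90.45
position: [610.1, 124.2, 97.1]
orientation: [3.142, 0.0, 2.975]
wrist_force: [0.6, -1.3, 2.8]
finger_gap: 47.9
grip_force: 5.9
```

Run:
```python
from h import *
s=st();print(s["grip_force"],s["finger_gap"])
try: print(len(finder.pinpoint("scoop","top")))
except Exception as e: print(e)
```

```text
tcp [610.1 124.2  97.1] trough [ 13.9 254.6] yaw 170.45 F [ 0.6 -1.3  2.8] M [-0.15  0.02 -0.01]
5.92953734099865 47.94114233079233
1
```

Call:
play_rows --pt "0 0 0 0" --pt "0 0 0 0" --pt "0 0 0 0" --pt "0 0 0 0" --pt "0 0 0 0" --jaw 1

```text
time_s: 91.0
position: [609.9, 124.2, 96.9]
orientation: [-3.142, -0.0, 2.975]
wrist_force: [0.2, -0.3, -0.4]
finger_gap: 85.5
grip_force: 0.0
```

Call:
play_rows --pt "0 0 -0.15 0" --pt "0 0 -0.4 0" --pt "0 0 -0.7 0" --pt "0 0 -1 0" --pt "0 0 -1 0"

```text
time_s: 91.5
position: [612.9, 126.1, 223.8]
orientation: [3.137, 0.009, 2.975]
wrist_force: [0.1, 0.0, -0.3]
finger_gap: 85.8
grip_force: 0.0
```

Call:
play_rows --pt "0 0 0 0" --pt "0 0 0 0" --pt "0 0 0 0" --pt "0 0 0 0" --pt "0 0 0 0"

```text
time_s: 92.0
position: [609.7, 124.2, 216.4]
orientation: [-3.141, -0.001, 2.975]
wrist_force: [0.2, -0.7, -0.5]
finger_gap: 85.2
grip_force: 0.0
```

Run:
```python
from h import *
st(); print(manip.close_job())
```

```text
tcp [609.7 124.2 216.4] trough [ 13.5 254.5] yaw 170.45 F [ 0.2 -0.7 -0.5] M [-0.02 -0.01  0.01]
the job is handed in; nothing more can be done
None
```

I handed the job in at 92 s: the scraper is home in the slot, all seven walnuts I found were tipped into the frame, and the scoop stands on the slab; the camera calls ran out before the scoop was put back, so I placed it by force and position alone and have no final picture or verdict.

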